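Let a jacked tube down into its vee blocks

ROBOT

A 7-joint arm with a two-finger parallel gripper is mounted at the origin on the work surface. World frame = base frame: x ahead of the robot, y to its left, z up, the work surface at z = 0. Lengths are in m, angles in rad, forces in N, time in s.
With the tool pointing down it reaches from about 0.4 to 0.85 m from the base axis. Payload 6.9 kg.
Tool frame: the origin (TCP) lies at the very end of the fingers, on their centre line; the grasp point (between the pads) lies 19 mm behind it; z points along the fingers, y is the direction in which the jaws open and shut (so a half turn about z gives the same grasp; the last joint's range is limited). The gripper opens to 85 mm and grips with 20 to 120 N. Pads are 22 mm wide; open, the fingers measure 114 mm over their backs; the gripper's body (76 mm by 85 mm) begins 54 mm behind the grasp point. The pads swing forward as they close: fully open they stand 13 mm farther back than shut.
Start: joints at [1.381, 0.507, -0.238, 1.5, 0.126, 1.149, -0.155], TCP at [0.182, -0.598, 0.21] pointing down, gripper open.
Joint ranges: [-3.08, 3.08], [-0.24, 2.05], [-1.43, 1.35], [0, 2.5], [-1.52, 4.66], [0.17, 1.96], [-2.89, 2.89]. Speed limits (rad/s): [2.39, 2.39, 3.14, 3.14, 3.14, 3.14, 3.14].

INTERFACE

Orientations are given as a 3x3 rotation matrix whose columns are the frame's x, y, z axes.
In Python, from rig import bot, eyes, spot_in, cut_out gives the robot as it stands. The module is installed in compiled form; this text tells all that it offers.
- The arm moves only by the tool arm_command, never from a script. Its argument "deltas" is a list of rows, each an object with "delta_pos": the shift along the tool's x, y, z in m, a list of three; "dr": the turn, a rotation vector about the tool's x, y, z in rad, a list of three; "grip": the opening in per cent of the stroke, from 0 (shut) to 100 (fully open). In form: [{"delta_pos": [x, y, z], "dr": [ax, ay, az], "grip": grip}, ...]. A call has 1 to 20 rows; each row is the pose to reach, as a shift and turn from the pose measured when the call began, along the tool's axes at that moment; what a row does not reach only later rows make up. A row lasts 1/10 s, in which the tool goes at most 50 mm and 8.59 degrees, less where a joint would pass 70% of its speed; a pose out of reach is approached as far as the arm can. A call with a gripper value outside its range is refused whole. The fingers move at their own pace and stop on an object; "grip_force" is the grip in N (left out, the last holds). Time passes only in rows, so rows that repeat a pose let the fingers close. It gives the time, the measured TCP pose, the force and the opening at its end, in the units of the state.
- bot.get_state(): the state, without advancing time (a new reading comes with each control period).
- eyes.snapshot(name): name is "scene" or "side" or "wrist"; returns the picture (480x640x3 uint8, red, green, blue); there is no depth.
- eyes.get_calibration(name): a dict with "K" (3x3 intrinsics, pixels), "position" and "orientation" of the camera in the world. Camera axes: x right, y down, z forward; pixel columns grow to the right and rows downward; lengths in m; the calibration is good to about 2 mm. A picture is of the moment at which its call begins: read the wrist's pose just before it. get_calibration takes no time and is no camera call; for the wrist camera it gives the pose at the moment of the call.
- bot.hand_in(): hands the job in, once; it reports no verdict.
Trained networks look in the newest picture that a camera, given by its name, has taken for a name from the list of things; names that differ only in an ending like _2 or _b are one class to them, and where a whole thing is asked for, a point or a joint stands for the part that bears it (a point fixed in the world has none). Each returns a list of dicts, best first, with "confidence" (0 to 1); they miss things now and then, are a little off and sometimes report something else, mostly with a low value. They report only what shows in the picture. A call takes as long as a camera call.
- spot_in(query, camera): "bbox" ([left, top, width, height] in pixels, round what is visible of it).
- cut_out(query, camera): "region" (480x640 bool, what is visible of it) and "bbox" ([left, top, width, height] in pixels, round what is visible of it).
The state is a dict: "clock": time; "q": joint angles; "qvel": joint speeds; "joint_torque": joint torques, N m; "tool_pos": TCP position; "ee_rot": TCP orientation; "ft_force": force on the tool from outside, world axes, zero at the start; "moment": the same for the moment, N m; "grip_width": finger opening in m.
Only numpy, scipy, OpenCV 4.12 (cv2) and the standard library are available. Lean on these libraries where they do the work, as an engineer would, in place of code of your own. Each camera call takes 0.05 s, during which the arm holds its last target. There are 200 camera calls.

TASK

The hydraulic ram is holding a welded steel tube up above two vee blocks. Crack the release valve on the pump open a fraction of a turn (anticlockwise) so that the ram sinks slowly, never faster than 3 cm a second, first until the tube lies in both vee blocks and then, with a little more opening, until the empty ram is all the way down. Then close the valve, nip it up snugly with about 0.8 N m (never above 1.2 N m) and let go; never force its stem sideways, and leave the tube and the other things alone.

Things in the scene. Friction and masses are not known exactly. Their poses are not given: they have to be found in the camera images.
- rig: Steel base plate 250 x 100 mm fixed to the bench, origin at its centre on the bench, z up. Two vee blocks at x = -85 and +85 mm along its x axis, a grey ram cylinder (64 mm wide, top 88 mm up) between them, and a grey pump block 85 x 75 mm, top 74 mm up, centred at x = -20, y = -165 mm, with the valve on top. The tube reaches to y = -30 mm.
- ram (a joint): Sinking of the ram in m: 0 fully up (start), 0.050 tube lands in the vee blocks, 0.065 all the way down. Loaded, it sinks at a steady speed that rises about 3 mm/s for each 0.01 rad that the valve is opened beyond its cracking point. Opened too far it drops far too fast.
- valve (a joint): Angle of the valve screw in rad: 0 on its seat (hard stop), grows anticlockwise seen from above, 1.3 at most. Below 0.1 it holds any load. Cracking point unknown, 0.15 to 0.75 with the tube (a heavier tube: earlier), 0.65 to 0.9 for the empty ram, which therefore stops when the tube lands. Turns with 0.25 N m of friction and stays where it is left.
- twist (a joint): Spring wind-up of the tee bar against the valve screw in rad, 4 N m per rad: the torque on the valve. 0 when free, about +0.06 while opening and -0.06 while closing; on the seat it grows more negative: -0.10 is 0.4 N m, -0.20 is 0.8 N m, -0.30 is 1.2 N m. Bar angle = valve + twist.
- valve_grip (a point): Centre of the valve's plain steel tee bar, on the stem's axis, 118 mm above the bench. The bar is 76 mm long (the point's x axis), 12 mm thick (its y axis), 16 mm high; free space of 28 mm under it down to the brass gland (26 mm wide), 36 mm to the pump block.
- valve_axis (a point): Where the centre of the tee bar stands when nothing pushes it sideways. The stem gives 1 mm per 5 N of side force; more than 4 mm (20 N) bends it.
- saddle (a point): Bottom of the small vee saddle on top of the ram, under the middle of the tube; moves down with the ram from 163 mm to 98 mm above the bench.
- tube: Centre of the welded steel tube, 60 mm across, 240 mm long, lying along its x axis, loose in the ram's saddle. Axis 205 mm above the bench at the start, 155 mm when it lies in both vee blocks. 0.7 to 2.2 kg. Not to be touched.
- hammer: Bystander: a hammer with a wooden handle lying on the bench to the left, origin on the bench under its middle.
- stubs: Bystander: two short steel tubes welded side by side, 107 x 53 mm, 85 mm high, standing on the bench to the right, origin under the middle.
- angle: Bystander: a piece of steel angle, 100 x 50 x 56 mm, lying on the bench to the right, origin under its middle.

How it is judged:
On the way, in this order (a step that is already met when the one before it is completed fails the run):
1. the tube has come down into both vee blocks (z of tube in the frame of rig below 0.159 m and angle between tube's own x axis and vertical above 1.53 rad), for 0.1 s.
2. the empty ram is all the way down (value of joint ram above 0.061 m), for 0.1 s.
3. the valve is on its seat and nipped up with at least 0.4 N m (value of joint valve below 0.04 rad and value of joint twist below -0.1 rad), for 0.1 s.
At the end, for the whole second after the job is handed in: The tube lies level in both vee blocks (axis under 159 mm, its middle within 30 mm of the saddle), the ram is at least 61 mm down, the valve is shut (under 0.05 rad), its bar is released (wind-up within 0.05 rad) and the robot touches nothing (all of step 1 and horizontal distance between tube and saddle below 0.03 m and value of joint ram above 0.061 m and value of joint each of valve, twist below 0.05 rad and value of joint twist above -0.05 rad).
It fails at once if the ram sinks faster than 30 mm/s (velocity of joint ram above 0.03 m/s).
It fails at once if the valve is overtightened, with more than 1.2 N m (value of joint twist below -0.3 rad).
It fails at once if the valve stem is forced more than 4 mm (20 N) sideways (horizontal distance between valve_grip and valve_axis above 0.004 m).
It fails at once if the robot touches the tube (contact force between any of the fingers, the arm and tube above 1 N).
It fails at once if a bystander is moved more than 15 mm (distance of any of hammer, stubs, angle from where it was at the start of the episode above 0.015 m).
It also fails if it takes over 67 s, if anything falls off the work surface, if the arm or the gripper's body presses on something with over 40 N, if the wrist force passes 120 N, or if a joint passes its speed limit or range.

## Working session

There is one attempt and no reset: what is moved stays moved. The work goes in short steps, Python scripts to look and compute and a tool call to move; the robot and the scene stay as the last step left them, time stands still between calls to the robot, and variables do not carry over. Pictures are saved under pics/ and viewed, and the job is handed in when it is done.

Besides the shell and the picture viewer there is one more tool, called after "Request:" as name(argument=value, ...) on one line, values as JSON. arm_command: Moves the arm, as the interface text tells. Its arguments: {"type":"object","properties":{"deltas":{"type":"array","items":{"type":"object","properties":{"delta_pos":{"type":"array","items":{"type":"number"}},"dr":{"type":"array","items":{"type":"number"}},"grip":{"type":"number"}}}},"grip_force":{"type":"number"}},"required":["deltas"]}

```bash
mkdir -p pics; cat > h.py <<'E'
from rig import bot, eyes, spot_in, cut_out
import numpy as np, cv2
def snap(cam,name):
    im=eyes.snapshot(cam); cv2.imwrite(f'pics/{name}.png',im[:,:,::-1]); return im
def ray(cam,u,v,cal=None):
    c=cal or eyes.get_calibration(cam); K=np.array(c['K']); R=np.array(c['orientation']); p=np.array(c['position'])
    d=R@np.linalg.inv(K)@np.array([u,v,1.0]); return p,d
def atz(cam,u,v,z,cal=None):
    p,d=ray(cam,u,v,cal); return p+d*(z-p[2])/d[2]
def proj(cam,X,cal=None):
    c=cal or eyes.get_calibration(cam); K=np.array(c['K']); R=np.array(c['orientation']); p=np.array(c['position'])
    x=K@(R.T@(np.array(X)-p)); return x[:2]/x[2]
E
python3 - <<'E'
from h import *
s=bot.get_state()
for k,v in s.items(): print(k,np.round(v,4).tolist())
for c in ['scene','side','wrist']:
    snap(c,c+'0'); k=eyes.get_calibration(c); print(c,np.round(k['K'],1).tolist(),np.round(k['position'],3),np.round(k['orientation'],3).tolist())
    for q in ['valve_grip','tube','rig']:
        print(c,q,[(np.round(d['bbox']).tolist(),round(d['confidence'],2)) for d in spot_in(q,c)][:3])
E
```

```text
clock 0.0
q [1.3815, 0.5083, -0.2375, 1.5011, 0.1257, 1.1489, -0.1548]
qvel [0.0011, 0.0001, -0.0002, 0.0013, -0.002, 0.0012, -0.0002]
joint_torque [-0.0002, -62.0585, -2.1862, -24.9652, 0.0128, 0.0119, 0.0]
tool_pos [0.1813, -0.5975, 0.2094]
ee_rot [[0.9569, 0.2906, -0.0006], [0.2906, -0.9568, 0.0017], [-0.0001, -0.0018, -1.0]]
ft_force [0.3991, -0.5125, 0.617]
moment [0.032, 0.0289, -0.0102]
grip_width 0.0853
scene [[560.8, 0.0, 316.8], [0.0, 560.8, 237.1], [0.0, 0.0, 1.0]] [1.474 0.306 0.886] [[-0.285, 0.579, -0.764], [0.958, 0.157, -0.239], [-0.019, -0.8, -0.6]]
scene valve_grip [([286.0, 228.0, 17.0, 27.0], 0.77)]
scene tube [([311.0, 195.0, 81.0, 81.0], 0.94)]
scene rig [([263.0, 228.0, 138.0, 130.0], 0.71)]
side [[543.4, 0.0, 317.7], [0.0, 543.4, 234.3], [0.0, 0.0, 1.0]] [ 0.22  -0.871  1.133] [[0.946, -0.233, 0.225], [-0.323, -0.707, 0.629], [0.012, -0.668, -0.744]]
side valve_grip [([303.0, 243.0, 30.0, 12.0], 0.66)]
side tube [([271.0, 161.0, 98.0, 27.0], 0.85), ([211.0, 154.0, 78.0, 42.0], 0.44)]
side rig [([281.0, 186.0, 87.0, 110.0], 0.79)]
wrist [[428.0, 0.0, 317.3], [0.0, 428.0, 232.1], [0.0, 0.0, 1.0]] [ 0.248 -0.578  0.374] [[0.291, -0.92, -0.263], [-0.957, -0.28, -0.079], [-0.001, 0.275, -0.962]]
wrist valve_grip []
wrist tube []
wrist rig []
```

View pics/scene0.png

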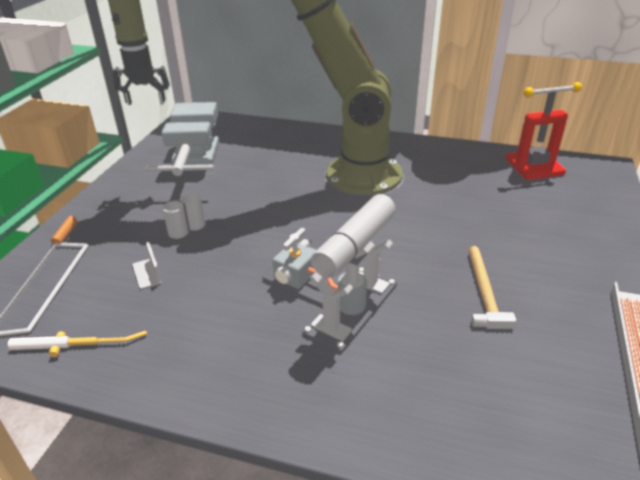

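View pics/side0.png

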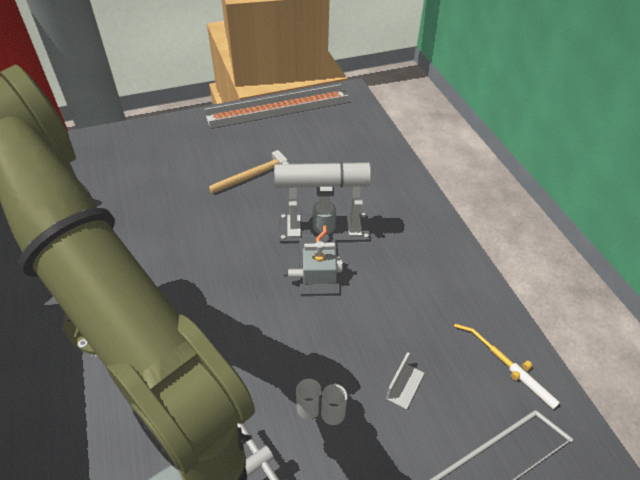

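```bash
python3 - <<'E'
import cv2
a=cv2.imread('pics/scene0.png')[180:320,250:400]; b=cv2.imread('pics/side0.png')[150:290,250:400]
cv2.imwrite('pics/z0.png',cv2.hconcat([cv2.resize(a,(400,373)),cv2.resize(b,(400,373))]))
from h import *
for c,q in [('scene','valve_grip'),('side','valve_grip'),('side','tube'),('scene','tube')]:
    eyes.snapshot(c)
    for d in cut_out(q,c)[:1]:
        m=d['region'].astype('uint8'); ys,xs=m.nonzero(); print(c,q,d['confidence'],cv2.minAreaRect(np.c_[xs,ys].astype('float32')))
        print(atz(c,xs.mean(),ys.mean(),0.12 if q!='tube' else .21), xs.mean(), ys.mean())
E
```

```text
scene valve_grip 0.65 ((293.20001220703125, 239.6000213623047), (15.205260276794434, 26.832815170288086), 26.56505012512207)
[ 0.52524693 -0.04675154  0.12      ] 293.3881118881119 240.6818181818182
side valve_grip 0.59 ((319.0, 249.0), (12.0, 28.0), 90.0)
[ 0.51578613 -0.05567165  0.12      ] 319.3296089385475 247.08938547486034
side tube 0.75 ((322.0377197265625, 175.03634643554688), (23.477460861206055, 94.24311828613281), 88.93909454345703)
[0.57457364 0.09688817 0.21      ] 322.197247706422 174.92752293577982
scene tube 0.58 ((352.75, 235.74998474121094), (31.819805145263672, 103.23758697509766), 45.0)
[0.59305827 0.1042818  0.21      ] 352.0340067340067 236.63063973063973
```

View pics/z0.png

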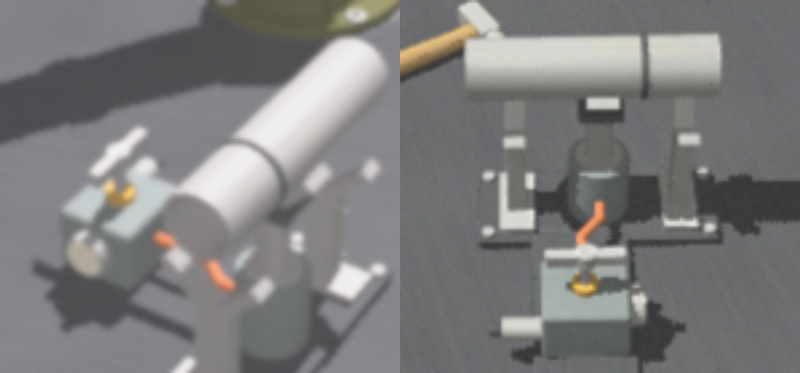

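```bash
python3 - <<'E'
from h import *
# triangulate tube & valve from both; tube ends in the side picture
def tri(a,b):
    (p,d),(q,e)=ray('scene',*a),ray('side',*b)
    A=np.c_[d,-e]; s=np.linalg.lstsq(A,q-p,rcond=None)[0]; x,y=p+d*s[0],q+e*s[1]; return (x+y)/2,np.linalg.norm(x-y)
print('valve',tri((294.5,239.5),(319,248)))
for z in (.205,.235): print('tube ends',atz('side',276,175,z),atz('side',369,174,z))
a=atz('side',305,246,.126);b=atz('side',333,246,.126);print('bar',a,b,np.arctan2(*(b-a)[1::-1]))
a=atz('scene',287,249,.126);b=atz('scene',302,231,.126);print('bar scene',a,b)
E
```

```text
valve (array([ 0.5148105 , -0.05015466,  0.11329086]), np.float64(0.005158728421884513))
tube ends [0.46481861 0.13833313 0.205     ] [0.69126159 0.06834865 0.205     ]
tube ends [0.45690232 0.10568674 0.235     ] [0.67602142 0.03796578 0.235     ]
bar [ 0.48194162 -0.04621885  0.126     ] [ 0.54690165 -0.06766697  0.126     ] -0.31890461019112676
bar scene [ 0.56511086 -0.0479684   0.126     ] [ 0.49261122 -0.03654996  0.126     ]
```

```bash
python3 - <<'E'
from h import *
s=bot.get_state(); R=np.array(s['ee_rot']); print(R.T@(np.array([.515,-.053,.27])-s['tool_pos']))
E
```

```text
[ 0.47739665 -0.42464705 -0.05967669]
```

Request:
arm_command(deltas=[{"delta_pos":[0.03,-0.027,-0.05],"dr":[0,0,0.05],"grip":100},{"delta_pos":[0.07,-0.06,-0.06],"dr":[0,0,0.1],"grip":100},{"delta_pos":[0.105,-0.093,-0.06],"dr":[0,0,0.15],"grip":100},{"delta_pos":[0.14,-0.125,-0.06],"dr":[0,0,0.2],"grip":100},{"delta_pos":[0.175,-0.156,-0.06],"dr":[0,0,0.25],"grip":100},{"delta_pos":[0.21,-0.187,-0.06],"dr":[0,0,0.3],"grip":100},{"delta_pos":[0.245,-0.218,-0.06],"dr":[0,0,0.35],"grip":100},{"delta_pos":[0.28,-0.249,-0.06],"dr":[0,0,0.4],"grip":100},{"delta_pos":[0.315,-0.28,-0.06],"dr":[0,0,0.45],"grip":100},{"delta_pos":[0.35,-0.311,-0.06],"dr":[0,0,0.5],"grip":100},{"delta_pos":[0.385,-0.342,-0.06],"dr":[0,0,0.55],"grip":100},{"delta_pos":[0.42,-0.374,-0.06],"dr":[0,0,0.61],"grip":100},{"delta_pos":[0.455,-0.405,-0.06],"dr":[0,0,0.61],"grip":100},{"delta_pos":[0.477,-0.425,-0.06],"dr":[0,0,0.61],"grip":100},{"delta_pos":[0.477,-0.425,-0.06],"dr":[0,0,0.61],"grip":100},{"delta_pos":[0.477,-0.425,-0.06],"dr":[0,0,0.61],"grip":100},{"delta_pos":[0.477,-0.425,-0.06],"dr":[0,0,0.61],"grip":100}])

```text
clock: 2.7
tool_pos: [0.514, -0.0541, 0.2703]
ee_rot: [[0.95, -0.312, -0.0], [-0.312, -0.95, -0.001], [-0.0, 0.001, -1.0]]
ft_force: [-0.2, -0.1, -0.4]
grip_width: 0.0854
```

```bash
python3 - <<'E'
from h import *
s=bot.get_state(); print(s['clock'],s['q'],s['qvel'],s['tool_pos'],s['ee_rot'],s['ft_force'],s['moment'])
cal=eyes.get_calibration('wrist'); im=snap('wrist','w1')
for q in ['valve_grip']:
  for d in cut_out(q,'wrist')[:2]:
    m=d['region'].astype('uint8'); ys,xs=m.nonzero(); r=cv2.minAreaRect(np.c_[xs,ys].astype('float32')); print(d['confidence'],d['bbox'],r)
    print(atz('wrist',*r[0],.126,cal)); P=[atz('wrist',*p,.126,cal)[:2] for p in cv2.boxPoints(r)]; print(np.round(P,4)); 
E
```

```text
2.7 [ 0.34995454  0.30356683 -0.40216856  1.67605593  0.12730054  1.18812387
 -1.97103559] [ 0.01104771 -0.00558921  0.00208518  0.00233342 -0.00145464 -0.00165411
 -0.00368745] [ 0.51404033 -0.05406692  0.2702705 ] [[ 9.50235829e-01 -3.11531255e-01 -3.81734035e-04]
 [-3.11531467e-01 -9.50235508e-01 -7.89666892e-04]
 [-1.16731317e-04  8.69291938e-04 -9.99999615e-01]] [-0.20365947 -0.09252684 -0.40260261] [ 0.01204756 -0.01452021  0.003191  ]
0.55 [297.0, 152.4, 24.2, 97.7] ((309.0, 203.0), (100.0, 26.0), 90.0)
[ 0.51894838 -0.04954307  0.126     ]
[[ 0.5562 -0.0522]
 [ 0.5505 -0.0698]
 [ 0.4791 -0.0467]
 [ 0.4853 -0.0279]]
```

View pics/w1.png

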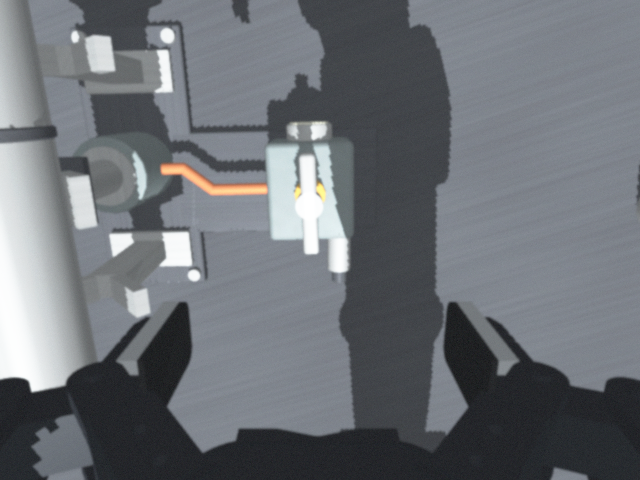

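```bash
python3 - <<'E'
from h import *
im=cv2.imread('pics/w1.png'); cal=eyes.get_calibration('wrist')
c=im[130:275,255:365]; cv2.imwrite('pics/w1z.png',cv2.resize(c,None,fx=5,fy=4,interpolation=cv2.INTER_CUBIC)[:600])
g=cv2.cvtColor(im,cv2.COLOR_BGR2GRAY)
for v in range(152,256,6): print(v,g[v,294:326].tolist())
E
```

```text
152 [217, 206, 186, 159, 127, 110, 109, 113, 113, 113, 114, 113, 117, 118, 120, 119, 114, 119, 115, 122, 150, 190, 217, 221, 222, 221, 222, 222, 222, 221, 221, 221]
158 [181, 141, 114, 114, 137, 180, 216, 232, 241, 244, 245, 245, 245, 246, 246, 247, 247, 245, 240, 225, 195, 159, 156, 190, 215, 220, 221, 221, 221, 222, 221, 222]
164 [183, 140, 114, 113, 127, 172, 219, 236, 245, 248, 250, 249, 248, 249, 249, 250, 249, 249, 243, 233, 208, 162, 128, 121, 152, 191, 216, 222, 221, 223, 224, 224]
170 [203, 171, 132, 114, 123, 160, 204, 230, 242, 249, 250, 250, 250, 249, 250, 250, 250, 249, 245, 237, 217, 178, 135, 136, 171, 210, 222, 223, 223, 225, 223, 224]
176 [219, 203, 170, 132, 118, 144, 188, 224, 241, 247, 250, 251, 251, 251, 251, 251, 251, 250, 248, 240, 222, 192, 151, 144, 181, 207, 218, 223, 225, 225, 223, 224]
182 [217, 190, 147, 118, 113, 131, 173, 218, 236, 245, 249, 251, 251, 251, 251, 251, 252, 252, 250, 244, 229, 202, 162, 136, 131, 134, 130, 142, 178, 213, 223, 226]
188 [209, 201, 206, 221, 218, 208, 203, 220, 233, 244, 250, 251, 251, 252, 252, 252, 252, 252, 251, 246, 235, 
[... 1169 characters left out ...]
 212, 226, 233, 232, 233, 232, 231, 233]
236 [227, 226, 229, 227, 226, 226, 224, 223, 214, 210, 228, 242, 249, 252, 253, 253, 254, 254, 254, 254, 254, 252, 242, 223, 210, 216, 223, 225, 227, 225, 224, 225]
242 [132, 134, 132, 134, 134, 133, 134, 132, 142, 172, 218, 238, 248, 252, 253, 253, 254, 254, 254, 254, 254, 253, 247, 226, 181, 144, 130, 130, 128, 129, 129, 129]
248 [131, 132, 133, 131, 131, 133, 133, 131, 136, 164, 205, 232, 246, 251, 253, 253, 254, 254, 254, 254, 254, 254, 250, 234, 197, 152, 133, 131, 131, 131, 134, 132]
254 [132, 134, 134, 133, 134, 130, 133, 130, 133, 133, 143, 159, 175, 180, 186, 183, 181, 174, 173, 169, 169, 169, 162, 144, 133, 129, 130, 128, 131, 130, 128, 128]
```

View pics/w1z.png

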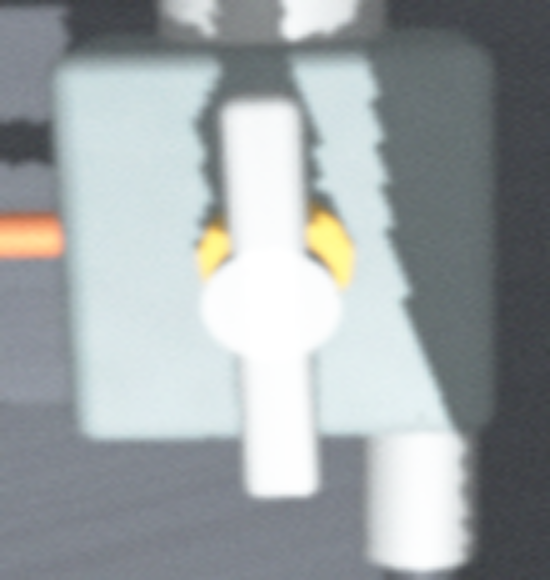

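```bash
python3 - <<'E'
from h import *
s=bot.get_state(); cal=eyes.get_calibration('wrist'); print(s['clock'])
a=atz('wrist',306.8,155.5,.126,cal);b=atz('wrist',311.3,253.3,.126,cal);print(a,b,(a+b)/2,np.linalg.norm(a-b))
a1=atz('wrist',307.1,164,.126,cal);b1=atz('wrist',311.1,248,.126,cal);d=a1-b1;print('yaw',np.arctan2(d[1],d[0]),'tool yaw',np.arctan2(s['ee_rot'][1][0],s['ee_rot'][0][0]))
for z in (.118,.126,.132): print('hub',atz('wrist',308.5,206,z,cal))
R=np.array(s['ee_rot']); print('bar centre in tool',R.T@((a+b)/2-s['tool_pos']))
c=np.array([(a+b)/2,])
E
```

```text
2.8
[ 0.55223211 -0.05916301  0.126     ] [ 0.48145252 -0.03897716  0.126     ] [ 0.51684231 -0.04907009  0.126     ] 0.07360175765311591
yaw -0.2762637076967986 tool yaw -0.31765970691543166
hub [ 0.51533575 -0.04790831  0.118     ]
hub [ 0.5169642 -0.0486277  0.126    ]
hub [ 0.51818554 -0.04916724  0.132     ]
bar centre in tool [ 0.00100193 -0.00591445  0.14436951]
```

Request:
arm_command(deltas=[{"delta_pos":[0.001,-0.003,0.03],"dr":[0,0,-0.02],"grip":100},{"delta_pos":[0.001,-0.006,0.06],"dr":[0,0,-0.041],"grip":100},{"delta_pos":[0.001,-0.006,0.09],"dr":[0,0,-0.041],"grip":100},{"delta_pos":[0.001,-0.006,0.105],"dr":[0,0,-0.041],"grip":100},{"delta_pos":[0.001,-0.006,0.105],"dr":[0,0,-0.041],"grip":100},{"delta_pos":[0.001,-0.006,0.105],"dr":[0,0,-0.041],"grip":100}])

```text
clock: 3.4
tool_pos: [0.5169, -0.0497, 0.1659]
ee_rot: [[0.962, -0.274, 0.0], [-0.274, -0.962, -0.001], [0.0, 0.001, -1.0]]
ft_force: [-0.4, 0.6, -0.1]
grip_width: 0.0853
```

```bash
python3 - <<'E'
from h import *
s=bot.get_state(); print(s['clock'],s['tool_pos'],s['ee_rot'][0],s['ft_force'],s['moment'])
im=snap('wrist','w2'); b=im[:,:,::-1]
c=b[225:375,240:380]; cv2.imwrite('pics/w2z.png',cv2.resize(c,None,fx=4,fy=4,interpolation=cv2.INTER_CUBIC))
E
```

```text
3.4 [ 0.51693313 -0.04965626  0.16588914] [ 9.61660387e-01 -2.74243121e-01  1.03800846e-04] [-0.35107     0.64403776 -0.0821889 ] [ 0.00622034  0.01547717 -0.03234776]
```

View pics/w2.png

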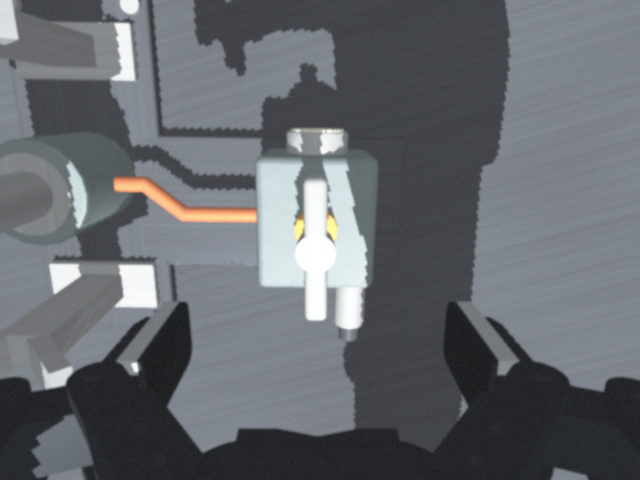

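View pics/w2z.png

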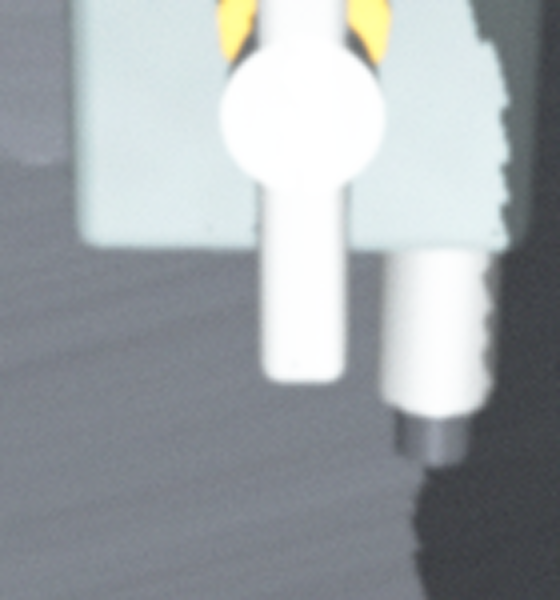

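```bash
python3 - <<'E'
from h import *
s=bot.get_state(); cal=eyes.get_calibration('wrist'); R=np.array(s['ee_rot'])
a=atz('wrist',316,180,.126,cal);b=atz('wrist',315.3,320,.126,cal);c=(a+b)/2
print(a,b,c,np.linalg.norm(a-b),np.arctan2(*(a-b)[1::-1]),'tool',np.arctan2(R[1,0],R[0,0]))
print(R.T@(c-s['tool_pos']))
for z in(.118,.126,.13): print(atz('wrist',315.5,253.5,z,cal))
E
```

```text
[ 0.55291772 -0.05924776  0.126     ] [ 0.48168037 -0.0385017   0.126     ] [ 0.51729904 -0.04887473  0.126     ] 0.07419675438261242 -0.2833865461341895 tool -0.2775617906592328
[-0.00033515 -0.00058602  0.0404067 ]
[ 0.51461461 -0.04799444  0.118     ]
[ 0.51721456 -0.04878061  0.126     ]
[ 0.51851453 -0.04917369  0.13      ]
```

Request:
arm_command(deltas=[{"delta_pos":[0,-0.0006,0.02],"dr":[0,0,0.005],"grip":100},{"delta_pos":[0,-0.0006,0.045],"dr":[0,0,0.005],"grip":80},{"delta_pos":[0,-0.0006,0.06],"dr":[0,0,0.005],"grip":60},{"delta_pos":[0,-0.0006,0.066],"dr":[0,0,0.005],"grip":45},{"delta_pos":[0,-0.0006,0.066],"dr":[0,0,0.005],"grip":35},{"delta_pos":[0,-0.0006,0.066],"dr":[0,0,0.005],"grip":35}], grip_force=20)

```text
clock: 4.05
tool_pos: [0.5185, -0.049, 0.1015]
ee_rot: [[0.96, -0.279, 0.003], [-0.279, -0.96, -0.001], [0.003, 0.0, -1.0]]
ft_force: [-0.4, 0.1, 0.2]
grip_width: 0.0302
```

Request:
arm_command(deltas=[{"delta_pos":[0,0,0],"dr":[0,0,0],"grip":20},{"delta_pos":[0,0,0],"dr":[0,0,0],"grip":5},{"delta_pos":[0,0,0],"dr":[0,0,0],"grip":0},{"delta_pos":[0,0,0],"dr":[0,0,0],"grip":0}], grip_force=20)

```text
clock: 4.45
tool_pos: [0.5194, -0.0491, 0.1026]
ee_rot: [[0.96, -0.279, 0.006], [-0.279, -0.96, -0.001], [0.006, -0.0, -1.0]]
ft_force: [0.6, -0.1, 5.9]
grip_width: 0.011
```

```bash
python3 - <<'E'
from h import *
s=bot.get_state(); print(s['clock'],s['tool_pos'],s['ee_rot'][0],s['ft_force'],s['moment'],s['grip_width'])
snap('wrist','w3')
E
```

```text
4.45 [ 0.51941476 -0.04912023  0.102595  ] [ 0.96023765 -0.27912932  0.00552113] [ 0.64327718 -0.10172928  5.94118864] [-0.09687549  0.08086607  0.00620473] 0.010999628880585111
```

View pics/w3.png

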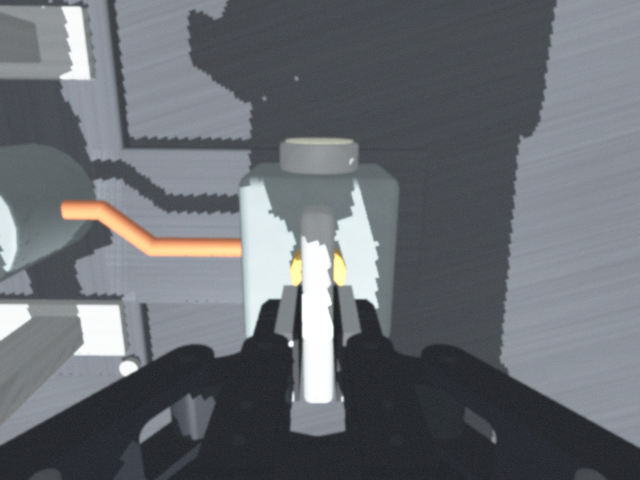

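```bash
cat >> h.py <<'E'
C=np.array([.5173,-.0489]); YAW0=-.2829
def yaw(s): R=np.array(s['ee_rot']); return np.arctan2(R[1,0],R[0,0])
def plan(s,th,off,z=.102):
    from scipy.spatial.transform import Rotation as Q
    R=np.array(s['ee_rot']); y=YAW0+th; c,si=np.cos(y),np.sin(y)
    T=np.array([[c,si,0],[si,-c,0],[0,0,-1.]]); p=np.r_[C+off*np.array([c,si]),z]
    return np.round(R.T@(p-s['tool_pos']),4).tolist(), np.round(Q.from_matrix(R.T@T).as_rotvec(),4).tolist()
E
python3 - <<'E'
from h import *
s=bot.get_state(); print(s['clock'],plan(s,.1,.002),plan(s,.18,.002))
snap('side','side1'); snap('scene','scene1')
a=cv2.imread('pics/scene1.png')[180:320,250:400]; b=cv2.imread('pics/side1.png')[150:290,250:400]
cv2.imwrite('pics/z1.png',cv2.hconcat([cv2.resize(a,(400,373)),cv2.resize(b,(400,373))]))
E
```

```text
4.5 ([-0.0001, 0.0002, 0.0006], [0.0001, -0.0056, -0.0999]) ([-0.0001, 0.0, 0.0006], [0.0003, -0.0056, -0.1799])
```

View pics/z1.png

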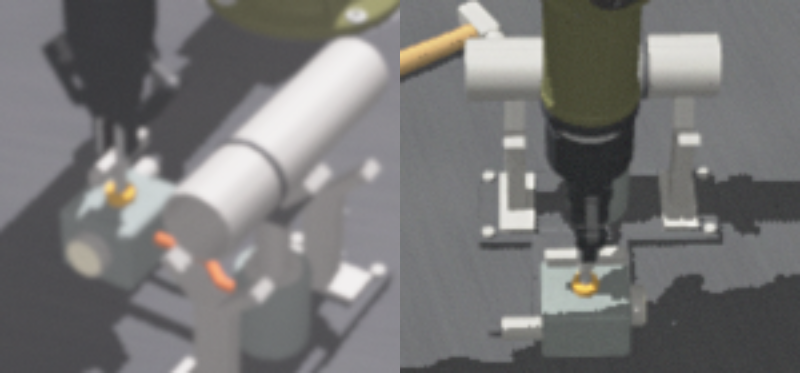

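Request:
arm_command(deltas=[{"delta_pos":[0,0,0],"dr":[0,0,0],"grip":0},{"delta_pos":[0,0,0.0005],"dr":[0,0,-0.03],"grip":0},{"delta_pos":[0,0,0.0005],"dr":[0,0,-0.06],"grip":0},{"delta_pos":[0,0,0.0005],"dr":[0,0,-0.09],"grip":0},{"delta_pos":[0,0,0.0005],"dr":[0,0,-0.12],"grip":0},{"delta_pos":[0,0,0.0005],"dr":[0,0,-0.15],"grip":0},{"delta_pos":[0,0,0.0005],"dr":[0,0,-0.18],"grip":0},{"delta_pos":[0,0,0.0005],"dr":[0,0,-0.18],"grip":0}], grip_force=90)

```text
clock: 5.4
tool_pos: [0.5199, -0.049, 0.1028]
ee_rot: [[0.995, -0.101, 0.007], [-0.101, -0.995, -0.001], [0.007, 0.001, -1.0]]
ft_force: [-1.5, 0.9, 7.6]
grip_width: 0.0066
```

```bash
cat >> h.py <<'E'
def sink(im,ref=None):
    ref=cv2.imread(ref or 'pics/scene1.png')[:,:,::-1]
    g=lambda i: cv2.resize(cv2.cvtColor(np.ascontiguousarray(i),cv2.COLOR_RGB2GRAY),None,fx=5,fy=5,interpolation=cv2.INTER_CUBIC)
    A,B=g(ref),g(im)
    t=proj('scene',[.575,.1,.205]); e=proj('scene',[.575,.1,.155]); d=e-t
    x0,y0,x1,y1=308,205,372,275
    m=np.ones(((y1-y0)*5,(x1-x0)*5),'float32')
    best=[]
    T=A[y0*5:y1*5,x0*5:x1*5]
    # mask: the tube only
    r=[q['region'] for q in cut_out('tube','scene')[:1]] if False else None
    for mm in np.arange(-2,58,.5):
        sx,sy=(d*mm/50*5)
        W=cv2.warpAffine(B,np.float32([[1,0,-sx],[0,1,-sy]]),(B.shape[1],B.shape[0]))[y0*5:y1*5,x0*5:x1*5]
        w=TM[y0*5:y1*5,x0*5:x1*5]
        a=T[w].astype(float);b=W[w].astype(float); best.append((np.corrcoef(a,b)[0,1],mm))
    return max(best), np.linalg.norm(d)
TM=np.zeros((2400,3200),'uint8'); cv2.fillConvexPoly(TM,(5*np.array([[312,262],[330,275],[350,262],[372,240],[372,205],[350,205],[318,242]])).astype(np.int32),1); TM=TM.astype(bool)
def report(name,z=.102,off=.002,ths=()):
    s=bot.get_state(); im=snap('scene',name)
    print('t',s['clock'],'bar',round(yaw(s)-YAW0,4),'pos-C',np.round(s['tool_pos'][:2]-C,4),'z',round(s['tool_pos'][2],4),'F',np.round(s['ft_force'],1),'M',np.round(s['moment'],3),'w',round(s['grip_width'],4))
    print('sink',sink(im))
    for t in ths: print(t,plan(s,t,off,z))
    return im
E
python3 - <<'E'
from h import *
report('s2',ths=(.22,.26,.30))
E
```

```text
t 5.4 bar 0.1822 pos-C [ 0.0026 -0.0001] z 0.1028 F [-1.5  0.9  7.6] M [ 0.004  0.292 -0.025] w 0.0066
sink ((np.float64(0.9974523879436836), np.float64(0.0)), np.float64(19.213403991438962))
0.22 ([-0.0006, 0.0, 0.0008], [0.0009, -0.0068, -0.0378])
0.26 ([-0.0006, -0.0, 0.0008], [0.0011, -0.0068, -0.0778])
0.3 ([-0.0006, -0.0001, 0.0008], [0.0012, -0.0068, -0.1178])
```

```bash
python3 - <<'E'
from h import *
im=snap('wrist','w4')[:,:,::-1]; cv2.imwrite('pics/w4z.png',cv2.resize(im[180:440,200:440],None,fx=2.2,fy=2.2,interpolation=cv2.INTER_CUBIC))
im=snap('side','side2')[:,:,::-1]; cv2.imwrite('pics/side2z.png',cv2.resize(im[215:295,280:370],None,fx=6,fy=6,interpolation=cv2.INTER_CUBIC))
E
```

```text
(no output)
```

View pics/w4z.png

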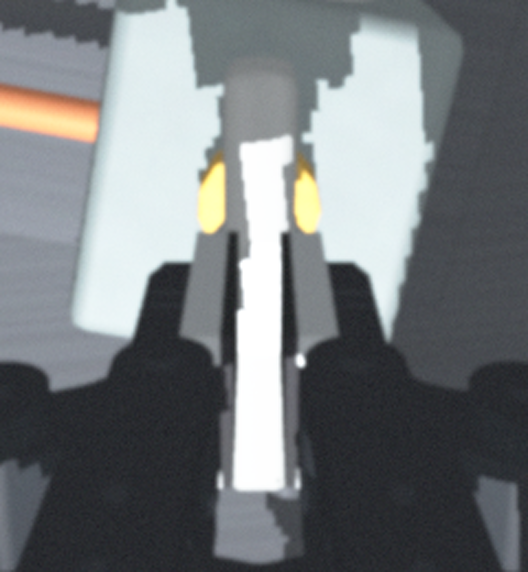

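View pics/side2z.png

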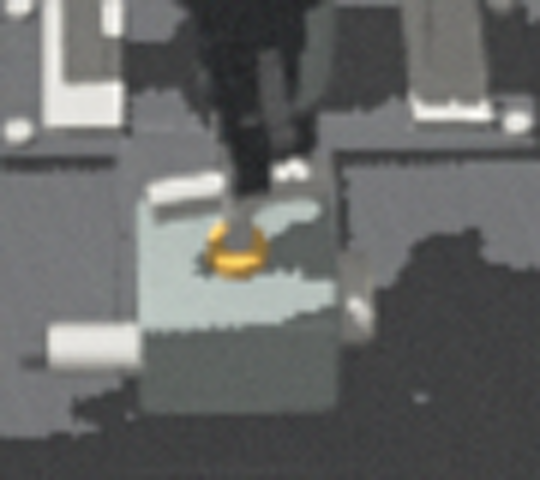

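Request:
arm_command(deltas=[{"delta_pos":[-0.0005,0,0.0006],"dr":[0,0,-0.025],"grip":0},{"delta_pos":[-0.0005,0,0.0006],"dr":[0,0,-0.05],"grip":0},{"delta_pos":[-0.0005,0,0.0006],"dr":[0,0,-0.05],"grip":0}])

```text
clock: 5.85
tool_pos: [0.5198, -0.0489, 0.1029]
ee_rot: [[0.999, -0.05, 0.008], [-0.05, -0.999, -0.002], [0.008, 0.001, -1.0]]
ft_force: [-1.7, 0.1, 7.0]
grip_width: 0.0067
```

```bash
python3 - <<'E'
from h import *
report('s3',ths=(.28,))
E
```

```text
t 5.85 bar 0.2332 pos-C [0.0025 0.    ] z 0.1029 F [-1.7  0.1  7. ] M [ 0.038  0.219 -0.032] w 0.0067
sink ((np.float64(0.9965246594089573), np.float64(0.0)), np.float64(19.213403991438962))
0.28 ([-0.0005, 0.0, 0.0009], [0.0014, -0.008, -0.0468])
```

Request:
arm_command(deltas=[{"delta_pos":[-0.0004,0,0.0006],"dr":[0,0,-0.025],"grip":0},{"delta_pos":[-0.0004,0,0.0006],"dr":[0,0,-0.05],"grip":0},{"delta_pos":[-0.0004,0,0.0006],"dr":[0,0,-0.05],"grip":0}])

```text
clock: 6.2
tool_pos: [0.5198, -0.0488, 0.1029]
ee_rot: [[1.0, 0.001, 0.009], [0.002, -1.0, -0.002], [0.009, 0.002, -1.0]]
ft_force: [-1.0, 0.1, 7.7]
grip_width: 0.0065
```

```bash
python3 - <<'E'
from h import *
report('s4',ths=(.33,))
im=snap('wrist','w5')[:,:,::-1]; cv2.imwrite('pics/w5z.png',cv2.resize(im[180:440,200:440],None,fx=2.2,fy=2.2,interpolation=cv2.INTER_CUBIC))
E
```

```text
t 6.2 bar 0.2844 pos-C [0.0025 0.0001] z 0.1029 F [-1.   0.1  7.7] M [-0.041  0.28  -0.054] w 0.0065
sink ((np.float64(0.9958465982348436), np.float64(0.0)), np.float64(19.213403991438962))
0.33 ([-0.0005, -0.0, 0.0009], [0.0019, -0.0089, -0.0456])
```

View pics/w5z.png

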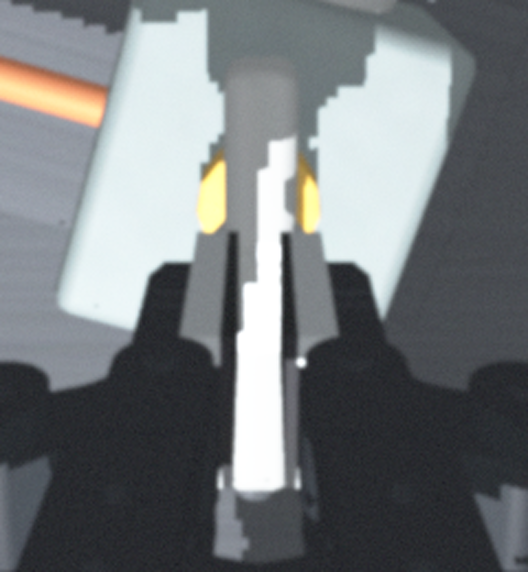

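Request:
arm_command(deltas=[{"delta_pos":[-0.0004,0,0.0006],"dr":[0,0,-0.02],"grip":0},{"delta_pos":[-0.0004,0,0.0006],"dr":[0,0,-0.04],"grip":0},{"delta_pos":[-0.0004,0,0.0006],"dr":[0,0,-0.06],"grip":0},{"delta_pos":[-0.0004,0,0.0006],"dr":[0,0,-0.06],"grip":0}])

```text
clock: 6.7
tool_pos: [0.5198, -0.0487, 0.1029]
ee_rot: [[0.998, 0.062, 0.01], [0.062, -0.998, -0.002], [0.01, 0.002, -1.0]]
ft_force: [-0.8, 0.5, 5.7]
grip_width: 0.0067
```

```bash
python3 - <<'E'
from h import *
report('s5')
E
```

```text
t 6.7 bar 0.3453 pos-C [0.0025 0.0002] z 0.1029 F [-0.8  0.5  5.7] M [ 0.06   0.245 -0.03 ] w 0.0067
sink ((np.float64(0.9948117411335349), np.float64(0.0)), np.float64(19.213403991438962))
```

Request:
arm_command(deltas=[{"delta_pos":[-0.0004,0,0.0006],"dr":[0,0,-0.02],"grip":0},{"delta_pos":[-0.0004,0,0.0006],"dr":[0,0,-0.04],"grip":0},{"delta_pos":[-0.0004,0,0.0006],"dr":[0,0,-0.06],"grip":0},{"delta_pos":[-0.0004,0,0.0006],"dr":[0,0,-0.06],"grip":0}])

```text
clock: 7.15
tool_pos: [0.5198, -0.0487, 0.1029]
ee_rot: [[0.992, 0.123, 0.011], [0.123, -0.992, -0.002], [0.011, 0.003, -1.0]]
ft_force: [-1.2, -0.6, 6.2]
grip_width: 0.0064
```

```bash
python3 - <<'E'
from h import *
report('s6')
E
```

```text
t 7.15 bar 0.4065 pos-C [0.0025 0.0002] z 0.1029 F [-1.2 -0.6  6.2] M [ 0.034  0.238 -0.082] w 0.0064
sink ((np.float64(0.9943363311997759), np.float64(0.0)), np.float64(19.213403991438962))
```

Request:
arm_command(deltas=[{"delta_pos":[-0.0004,0,0.0006],"dr":[0,0,-0.02],"grip":0},{"delta_pos":[-0.0004,0,0.0006],"dr":[0,0,-0.04],"grip":0},{"delta_pos":[-0.0004,0,0.0006],"dr":[0,0,-0.06],"grip":0},{"delta_pos":[-0.0004,0,0.0006],"dr":[0,0,-0.06],"grip":0}])

```text
clock: 7.6
tool_pos: [0.5198, -0.0486, 0.1029]
ee_rot: [[0.983, 0.184, 0.012], [0.184, -0.983, -0.002], [0.012, 0.004, -1.0]]
ft_force: [-1.2, 0.1, 6.8]
grip_width: 0.0064
```

```bash
python3 - <<'E'
from h import *
im=report('s7')
a=im[180:320,250:400,::-1]; cv2.imwrite('pics/z7.png',cv2.resize(a,None,fx=4,fy=4,interpolation=cv2.INTER_CUBIC))
E
```

```text
t 7.6 bar 0.4677 pos-C [0.0025 0.0003] z 0.1029 F [-1.2  0.1  6.8] M [ 0.056  0.282 -0.098] w 0.0064
sink ((np.float64(0.9937746430718039), np.float64(0.0)), np.float64(19.213403991438962))
```

View pics/z7.png

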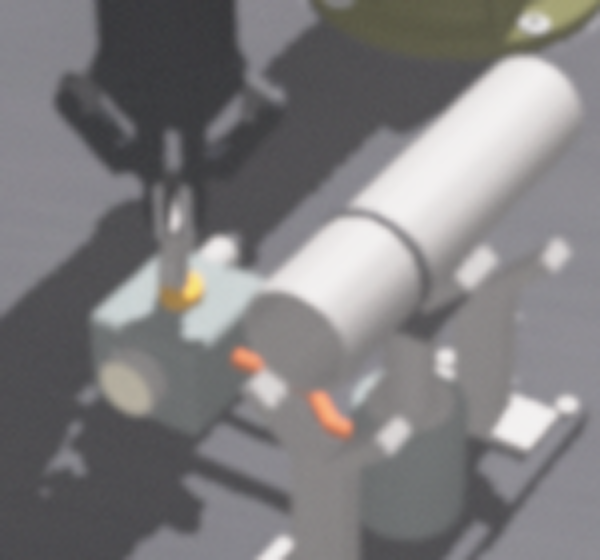

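Request:
arm_command(deltas=[{"delta_pos":[-0.0004,0,0.0006],"dr":[0,0,-0.02],"grip":0},{"delta_pos":[-0.0004,0,0.0006],"dr":[0,0,-0.04],"grip":0},{"delta_pos":[-0.0004,0,0.0006],"dr":[0,0,-0.06],"grip":0},{"delta_pos":[-0.0004,0,0.0006],"dr":[0,0,-0.06],"grip":0}])

```text
clock: 8.05
tool_pos: [0.5198, -0.0485, 0.1029]
ee_rot: [[0.97, 0.243, 0.013], [0.243, -0.97, -0.002], [0.012, 0.005, -1.0]]
ft_force: [-1.5, 0.6, 6.2]
grip_width: 0.007
```

```bash
python3 - <<'E'
from h import *
im=report('s8')
E
```

```text
t 8.05 bar 0.5288 pos-C [0.0025 0.0004] z 0.1029 F [-1.5  0.6  6.2] M [ 0.098  0.249 -0.158] w 0.007
sink ((np.float64(0.9933640045579541), np.float64(0.0)), np.float64(19.213403991438962))
```

Request:
arm_command(deltas=[{"delta_pos":[-0.0004,0,0.0006],"dr":[0,0,-0.02],"grip":0},{"delta_pos":[-0.0004,0,0.0006],"dr":[0,0,-0.04],"grip":0},{"delta_pos":[-0.0004,0,0.0006],"dr":[0,0,-0.06],"grip":0},{"delta_pos":[-0.0004,0,0.0006],"dr":[0,0,-0.06],"grip":0}])

```text
clock: 8.5
tool_pos: [0.5198, -0.0484, 0.1029]
ee_rot: [[0.953, 0.302, 0.014], [0.302, -0.953, -0.002], [0.013, 0.006, -1.0]]
ft_force: [-0.8, 0.2, 6.2]
grip_width: 0.0066
```

```bash
python3 - <<'E'
from h import *
im=report('s9')
im=snap('wrist','w9')[:,:,::-1]; cv2.imwrite('pics/w9z.png',cv2.resize(im[100:440,160:480],None,fx=1.7,fy=1.7,interpolation=cv2.INTER_CUBIC))
E
```

```text
t 8.5 bar 0.59 pos-C [0.0025 0.0005] z 0.1029 F [-0.8  0.2  6.2] M [ 0.106  0.362 -0.149] w 0.0066
sink ((np.float64(0.9919855575352312), np.float64(1.0)), np.float64(19.213403991438962))
```

View pics/w9z.png

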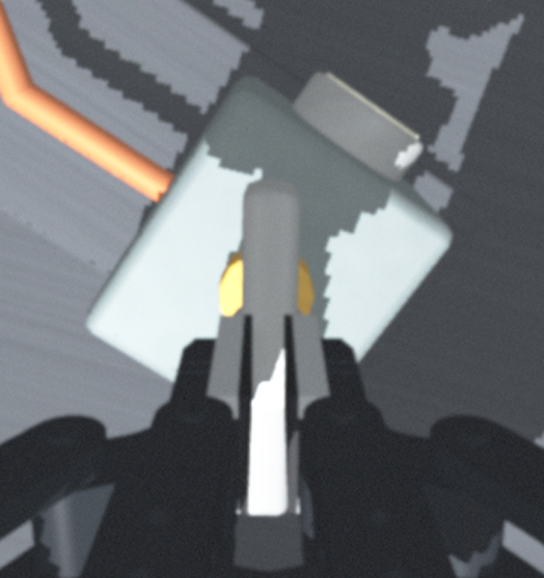

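Request:
arm_command(deltas=[{"delta_pos":[0,0,0.0005],"dr":[0,0,0],"grip":0},{"delta_pos":[0,0,0.0005],"dr":[0,0,0],"grip":0},{"delta_pos":[0,0,0.0005],"dr":[0,0,0],"grip":0}])

```text
clock: 8.9
tool_pos: [0.52, -0.0484, 0.1029]
ee_rot: [[0.953, 0.302, 0.015], [0.302, -0.953, -0.002], [0.014, 0.006, -1.0]]
ft_force: [-1.5, -0.0, 7.0]
grip_width: 0.0069
```

```bash
python3 - <<'E'
from h import *
im=report('s10')
E
```

```text
t 8.9 bar 0.5902 pos-C [0.0027 0.0005] z 0.1029 F [-1.5 -0.   7. ] M [ 0.071  0.374 -0.179] w 0.0069
sink ((np.float64(0.9890805596561206), np.float64(5.5)), np.float64(19.213403991438962))
```

Request:
arm_command(deltas=[{"delta_pos":[0,0,0],"dr":[0,0,0],"grip":0},{"delta_pos":[0,0,0],"dr":[0,0,0],"grip":0},{"delta_pos":[0,0,0],"dr":[0,0,0],"grip":0},{"delta_pos":[0,0,0],"dr":[0,0,0],"grip":0},{"delta_pos":[0,0,0],"dr":[0,0,0],"grip":0},{"delta_pos":[0,0,0],"dr":[0,0,0],"grip":0},{"delta_pos":[0,0,0],"dr":[0,0,0],"grip":0},{"delta_pos":[0,0,0],"dr":[0,0,0],"grip":0}])

```text
clock: 9.75
tool_pos: [0.52, -0.0484, 0.1029]
ee_rot: [[0.953, 0.302, 0.015], [0.302, -0.953, -0.002], [0.014, 0.006, -1.0]]
ft_force: [-1.5, -0.2, 4.9]
grip_width: 0.0067
```

```bash
python3 - <<'E'
from h import *
im=report('s11')
E
```

```text
t 9.75 bar 0.5902 pos-C [0.0027 0.0005] z 0.1029 F [-1.5 -0.2  4.9] M [ 0.045  0.391 -0.119] w 0.0067
sink ((np.float64(0.9782388884274872), np.float64(14.5)), np.float64(19.213403991438962))
```

Request:
arm_command(deltas=[{"delta_pos":[0,0,0],"dr":[0,0,0],"grip":0},{"delta_pos":[0,0,0],"dr":[0,0,0],"grip":0},{"delta_pos":[0,0,0],"dr":[0,0,0],"grip":0},{"delta_pos":[0,0,0],"dr":[0,0,0],"grip":0},{"delta_pos":[0,0,0],"dr":[0,0,0],"grip":0},{"delta_pos":[0,0,0],"dr":[0,0,0],"grip":0},{"delta_pos":[0,0,0],"dr":[0,0,0],"grip":0},{"delta_pos":[0,0,0],"dr":[0,0,0],"grip":0},{"delta_pos":[0,0,0],"dr":[0,0,0],"grip":0},{"delta_pos":[0,0,0],"dr":[0,0,0],"grip":0},{"delta_pos":[0,0,0],"dr":[0,0,0],"grip":0},{"delta_pos":[0,0,0],"dr":[0,0,0],"grip":0},{"delta_pos":[0,0,0],"dr":[0,0,0],"grip":0},{"delta_pos":[0,0,0],"dr":[0,0,0],"grip":0},{"delta_pos":[0,0,0],"dr":[0,0,0],"grip":0},{"delta_pos":[0,0,0],"dr":[0,0,0],"grip":0},{"delta_pos":[0,0,0],"dr":[0,0,0],"grip":0},{"delta_pos":[0,0,0],"dr":[0,0,0],"grip":0},{"delta_pos":[0,0,0],"dr":[0,0,0],"grip":0},{"delta_pos":[0,0,0],"dr":[0,0,0],"grip":0}])

```text
clock: 11.8
tool_pos: [0.52, -0.0483, 0.1029]
ee_rot: [[0.953, 0.302, 0.015], [0.303, -0.953, -0.002], [0.014, 0.006, -1.0]]
ft_force: [-2.1, -0.1, 4.4]
grip_width: 0.0067
```

Request:
arm_command(deltas=[{"delta_pos":[0,0,0],"dr":[0,0,0],"grip":0},{"delta_pos":[0,0,0],"dr":[0,0,0],"grip":0},{"delta_pos":[0,0,0],"dr":[0,0,0],"grip":0},{"delta_pos":[0,0,0],"dr":[0,0,0],"grip":0},{"delta_pos":[0,0,0],"dr":[0,0,0],"grip":0},{"delta_pos":[0,0,0],"dr":[0,0,0],"grip":0},{"delta_pos":[0,0,0],"dr":[0,0,0],"grip":0},{"delta_pos":[0,0,0],"dr":[0,0,0],"grip":0},{"delta_pos":[0,0,0],"dr":[0,0,0],"grip":0},{"delta_pos":[0,0,0],"dr":[0,0,0],"grip":0},{"delta_pos":[0,0,0],"dr":[0,0,0],"grip":0},{"delta_pos":[0,0,0],"dr":[0,0,0],"grip":0},{"delta_pos":[0,0,0],"dr":[0,0,0],"grip":0},{"delta_pos":[0,0,0],"dr":[0,0,0],"grip":0},{"delta_pos":[0,0,0],"dr":[0,0,0],"grip":0},{"delta_pos":[0,0,0],"dr":[0,0,0],"grip":0}])

```text
clock: 13.4
tool_pos: [0.52, -0.0484, 0.1029]
ee_rot: [[0.953, 0.302, 0.015], [0.302, -0.953, -0.002], [0.014, 0.006, -1.0]]
ft_force: [-1.0, 0.7, 4.9]
grip_width: 0.0068
```

```bash
python3 - <<'E'
from h import *
im=report('s12')
a=im[180:320,250:400,::-1]; cv2.imwrite('pics/z12.png',cv2.resize(a,None,fx=4,fy=4,interpolation=cv2.INTER_CUBIC))
E
```

```text
t 13.4 bar 0.5902 pos-C [0.0027 0.0005] z 0.1029 F [-1.   0.7  4.9] M [ 0.045  0.375 -0.148] w 0.0068
sink ((np.float64(0.971667752097159), np.float64(50.5)), np.float64(19.213403991438962))
```

View pics/z12.png

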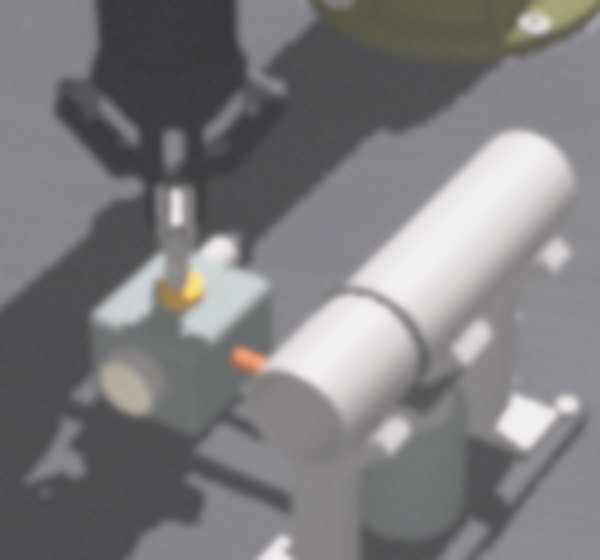

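Request:
arm_command(deltas=[{"delta_pos":[0,0,0],"dr":[0,0,-0.02],"grip":0},{"delta_pos":[0,0,0],"dr":[0,0,-0.04],"grip":0},{"delta_pos":[0,0,0],"dr":[0,0,-0.06],"grip":0},{"delta_pos":[0,0,0],"dr":[0,0,-0.064],"grip":0},{"delta_pos":[0,0,0],"dr":[0,0,-0.068],"grip":0},{"delta_pos":[0,0,0],"dr":[0,0,-0.072],"grip":0},{"delta_pos":[0,0,0],"dr":[0,0,-0.076],"grip":0},{"delta_pos":[0,0,0],"dr":[0,0,-0.08],"grip":0},{"delta_pos":[0,0,0],"dr":[0,0,-0.084],"grip":0},{"delta_pos":[0,0,0],"dr":[0,0,-0.088],"grip":0},{"delta_pos":[0,0,0],"dr":[0,0,-0.092],"grip":0},{"delta_pos":[0,0,0],"dr":[0,0,-0.096],"grip":0},{"delta_pos":[0,0,0],"dr":[0,0,-0.1],"grip":0},{"delta_pos":[0,0,0],"dr":[0,0,-0.104],"grip":0},{"delta_pos":[0,0,0],"dr":[0,0,-0.108],"grip":0},{"delta_pos":[0,0,0],"dr":[0,0,-0.112],"grip":0},{"delta_pos":[0,0,0],"dr":[0,0,-0.116],"grip":0},{"delta_pos":[0,0,0],"dr":[0,0,-0.12],"grip":0},{"delta_pos":[0,0,0],"dr":[0,0,-0.124],"grip":0},{"delta_pos":[0,0,0],"dr":[0,0,-0.128],"grip":0}])

```text
clock: 15.45
tool_pos: [0.52, -0.0483, 0.103]
ee_rot: [[0.907, 0.422, 0.015], [0.422, -0.907, -0.002], [0.013, 0.008, -1.0]]
ft_force: [-1.6, 0.2, 4.9]
grip_width: 0.0066
```

```bash
python3 - <<'E'
from h import *
im=report('s13',ths=(.8,.9))
snap('side','side13')
E
```

```text
t 15.45 bar 0.7186 pos-C [0.0027 0.0006] z 0.103 F [-1.6  0.2  4.9] M [ 0.173  0.466 -0.126] w 0.0066
sink ((np.float64(0.9685814336861028), np.float64(52.0)), np.float64(19.213403991438962))
0.8 ([-0.0007, -0.0008, 0.0009], [0.0083, -0.0124, -0.0815])
0.9 ([-0.0007, -0.001, 0.0009], [0.0089, -0.0119, -0.1815])
```

View pics/side13.png

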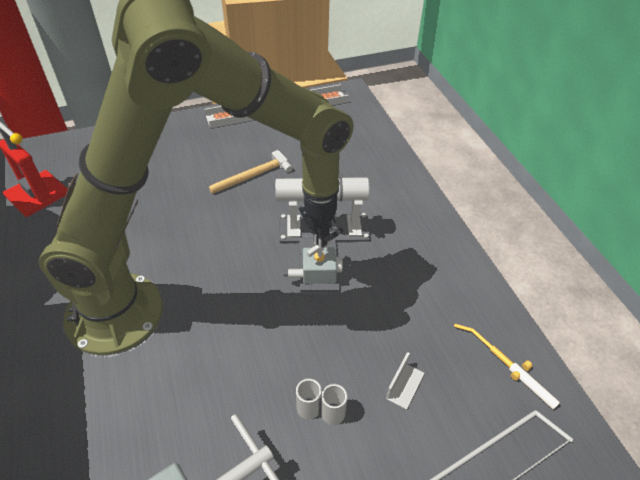

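Request:
arm_command(deltas=[{"delta_pos":[0,0,0],"dr":[0,0,-0.004],"grip":0},{"delta_pos":[0,0,0],"dr":[0,0,-0.008],"grip":0},{"delta_pos":[0,0,0],"dr":[0,0,-0.012],"grip":0},{"delta_pos":[0,0,0],"dr":[0,0,-0.016],"grip":0},{"delta_pos":[0,0,0],"dr":[0,0,-0.02],"grip":0},{"delta_pos":[0,0,0],"dr":[0,0,-0.024],"grip":0},{"delta_pos":[0,0,0],"dr":[0,0,-0.028],"grip":0},{"delta_pos":[0,0,0],"dr":[0,0,-0.032],"grip":0},{"delta_pos":[0,0,0],"dr":[0,0,-0.036],"grip":0},{"delta_pos":[0,0,0],"dr":[0,0,-0.04],"grip":0},{"delta_pos":[0,0,0],"dr":[0,0,-0.044],"grip":0},{"delta_pos":[0,0,0],"dr":[0,0,-0.048],"grip":0},{"delta_pos":[0,0,0],"dr":[0,0,-0.052],"grip":0},{"delta_pos":[0,0,0],"dr":[0,0,-0.056],"grip":0},{"delta_pos":[0,0,0],"dr":[0,0,-0.06],"grip":0},{"delta_pos":[0,0,0],"dr":[0,0,-0.064],"grip":0},{"delta_pos":[0,0,0],"dr":[0,0,-0.068],"grip":0},{"delta_pos":[0,0,0],"dr":[0,0,-0.072],"grip":0},{"delta_pos":[0,0,0],"dr":[0,0,-0.076],"grip":0},{"delta_pos":[0,0,0],"dr":[0,0,-0.08],"grip":0}])

```text
clock: 17.55
tool_pos: [0.52, -0.0483, 0.1029]
ee_rot: [[0.87, 0.493, 0.015], [0.493, -0.87, -0.002], [0.012, 0.009, -1.0]]
ft_force: [-2.2, 1.0, 4.1]
grip_width: 0.0065
```

Request:
arm_command(deltas=[{"delta_pos":[0,0,0],"dr":[0,0,-0.004],"grip":0},{"delta_pos":[0,0,0],"dr":[0,0,-0.008],"grip":0},{"delta_pos":[0,0,0],"dr":[0,0,-0.012],"grip":0},{"delta_pos":[0,0,0],"dr":[0,0,-0.016],"grip":0},{"delta_pos":[0,0,0],"dr":[0,0,-0.02],"grip":0},{"delta_pos":[0,0,0],"dr":[0,0,-0.024],"grip":0},{"delta_pos":[0,0,0],"dr":[0,0,-0.028],"grip":0},{"delta_pos":[0,0,0],"dr":[0,0,-0.032],"grip":0},{"delta_pos":[0,0,0],"dr":[0,0,-0.036],"grip":0},{"delta_pos":[0,0,0],"dr":[0,0,-0.04],"grip":0},{"delta_pos":[0,0,0],"dr":[0,0,-0.044],"grip":0},{"delta_pos":[0,0,0],"dr":[0,0,-0.048],"grip":0},{"delta_pos":[0,0,0],"dr":[0,0,-0.052],"grip":0},{"delta_pos":[0,0,0],"dr":[0,0,-0.056],"grip":0},{"delta_pos":[0,0,0],"dr":[0,0,-0.06],"grip":0},{"delta_pos":[0,0,0],"dr":[0,0,-0.064],"grip":0},{"delta_pos":[0,0,0],"dr":[0,0,-0.068],"grip":0},{"delta_pos":[0,0,0],"dr":[0,0,-0.072],"grip":0},{"delta_pos":[0,0,0],"dr":[0,0,-0.076],"grip":0},{"delta_pos":[0,0,0],"dr":[0,0,-0.08],"grip":0}])

```text
clock: 19.55
tool_pos: [0.5199, -0.0482, 0.103]
ee_rot: [[0.827, 0.562, 0.015], [0.562, -0.827, -0.001], [0.011, 0.009, -1.0]]
ft_force: [-1.9, 0.2, 5.0]
grip_width: 0.0065
```

```bash
python3 - <<'E'
from h import *
im=report('s14',ths=(1.0,)); print(bot.get_state()['q'])
A=cv2.imread('pics/s12.png')[230:310,320:400];B=im[230:310,320:400,::-1]
cv2.imwrite('pics/z14.png',cv2.resize(cv2.hconcat([A,B]),None,fx=5,fy=5,interpolation=cv2.INTER_CUBIC))
E
```

```text
t 19.55 bar 0.8793 pos-C [0.0026 0.0007] z 0.103 F [-1.9  0.2  5. ] M [ 0.231  0.538 -0.209] w 0.0065
sink ((np.float64(0.9688306587532022), np.float64(52.0)), np.float64(19.213403991438962))
1.0 ([-0.0006, -0.0012, 0.0009], [0.0101, -0.0108, -0.1208])
[ 0.46071479  0.51186445 -0.61624279  1.92782059  0.40504869  0.81102594
 -1.34949424]
```

View pics/z14.png

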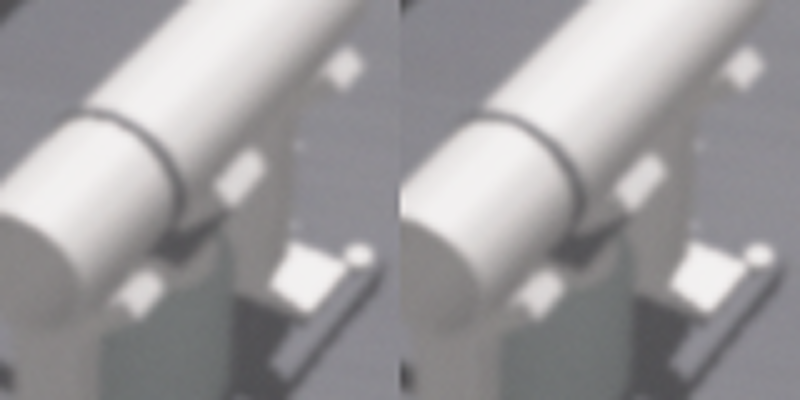

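Request:
arm_command(deltas=[{"delta_pos":[0,0,0],"dr":[0,0,-0.004],"grip":0},{"delta_pos":[0,0,0],"dr":[0,0,-0.008],"grip":0},{"delta_pos":[0,0,0],"dr":[0,0,-0.012],"grip":0},{"delta_pos":[0,0,0],"dr":[0,0,-0.016],"grip":0},{"delta_pos":[0,0,0],"dr":[0,0,-0.02],"grip":0},{"delta_pos":[0,0,0],"dr":[0,0,-0.024],"grip":0},{"delta_pos":[0,0,0],"dr":[0,0,-0.028],"grip":0},{"delta_pos":[0,0,0],"dr":[0,0,-0.032],"grip":0},{"delta_pos":[0,0,0],"dr":[0,0,-0.036],"grip":0},{"delta_pos":[0,0,0],"dr":[0,0,-0.04],"grip":0},{"delta_pos":[0,0,0],"dr":[0,0,-0.044],"grip":0},{"delta_pos":[0,0,0],"dr":[0,0,-0.048],"grip":0},{"delta_pos":[0,0,0],"dr":[0,0,-0.052],"grip":0},{"delta_pos":[0,0,0],"dr":[0,0,-0.056],"grip":0},{"delta_pos":[0,0,0],"dr":[0,0,-0.06],"grip":0},{"delta_pos":[0,0,0],"dr":[0,0,-0.064],"grip":0},{"delta_pos":[0,0,0],"dr":[0,0,-0.068],"grip":0},{"delta_pos":[0,0,0],"dr":[0,0,-0.072],"grip":0},{"delta_pos":[0,0,0],"dr":[0,0,-0.076],"grip":0},{"delta_pos":[0,0,0],"dr":[0,0,-0.08],"grip":0}])

```text
clock: 21.6
tool_pos: [0.5199, -0.0481, 0.1029]
ee_rot: [[0.779, 0.626, 0.015], [0.626, -0.779, -0.001], [0.011, 0.01, -1.0]]
ft_force: [-2.6, 0.2, 5.4]
grip_width: 0.0069
```

```bash
python3 - <<'E'
from h import *
im=report('s15')
A=cv2.imread('pics/s12.png')[230:310,320:400];B=im[230:310,320:400,::-1]
cv2.imwrite('pics/z15.png',cv2.resize(cv2.hconcat([A,B]),None,fx=5,fy=5,interpolation=cv2.INTER_CUBIC))
E
```

```text
t 21.6 bar 0.96 pos-C [0.0026 0.0008] z 0.1029 F [-2.6  0.2  5.4] M [ 0.245  0.566 -0.221] w 0.0069
sink ((np.float64(0.9647519963038769), np.float64(52.0)), np.float64(19.213403991438962))
```

View pics/z15.png

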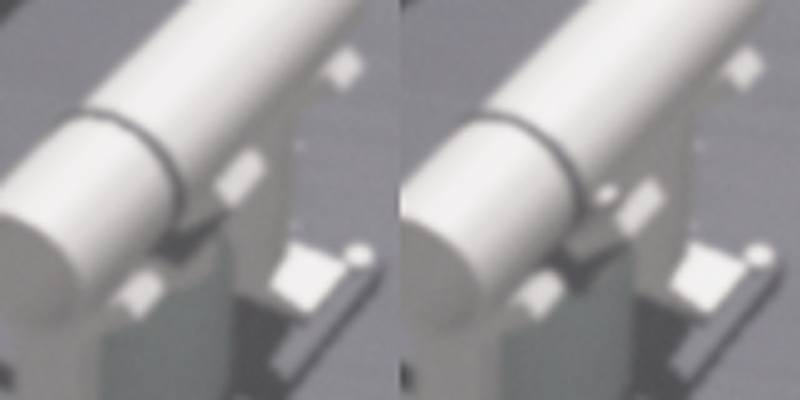

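Request:
arm_command(deltas=[{"delta_pos":[0,0,0],"dr":[0,0,-0.004],"grip":0},{"delta_pos":[0,0,0],"dr":[0,0,-0.008],"grip":0},{"delta_pos":[0,0,0],"dr":[0,0,-0.012],"grip":0},{"delta_pos":[0,0,0],"dr":[0,0,-0.016],"grip":0},{"delta_pos":[0,0,0],"dr":[0,0,-0.02],"grip":0},{"delta_pos":[0,0,0],"dr":[0,0,-0.024],"grip":0},{"delta_pos":[0,0,0],"dr":[0,0,-0.028],"grip":0},{"delta_pos":[0,0,0],"dr":[0,0,-0.032],"grip":0},{"delta_pos":[0,0,0],"dr":[0,0,-0.036],"grip":0},{"delta_pos":[0,0,0],"dr":[0,0,-0.04],"grip":0},{"delta_pos":[0,0,0],"dr":[0,0,-0.04],"grip":0},{"delta_pos":[0,0,0],"dr":[0,0,-0.04],"grip":0},{"delta_pos":[0,0,0],"dr":[0,0,-0.04],"grip":0},{"delta_pos":[0,0,0],"dr":[0,0,-0.04],"grip":0},{"delta_pos":[0,0,0],"dr":[0,0,-0.04],"grip":0},{"delta_pos":[0,0,0],"dr":[0,0,-0.04],"grip":0}])

```text
clock: 23.25
tool_pos: [0.5198, -0.048, 0.1029]
ee_rot: [[0.753, 0.657, 0.014], [0.657, -0.753, -0.001], [0.01, 0.01, -1.0]]
ft_force: [-2.2, 1.6, 5.1]
grip_width: 0.0065
```

```bash
python3 - <<'E'
from h import *
im=report('s16',ths=(.2,.1,0))
A=cv2.imread('pics/s15.png')[230:310,320:400];B=im[230:310,320:400,::-1]
cv2.imwrite('pics/z16.png',cv2.resize(cv2.hconcat([A,B]),None,fx=5,fy=5,interpolation=cv2.INTER_CUBIC))
print(proj('scene',[.575,.1,.113])-proj('scene',[.575,.1,.098]))
E
```

```text
t 23.25 bar 1.0004 pos-C [0.0025 0.0009] z 0.1029 F [-2.2  1.6  5.1] M [ 0.168  0.557 -0.18 ] w 0.0065
sink ((np.float64(0.9647660607848662), np.float64(52.0)), np.float64(19.213403991438962))
0.2 ([-0.0011, 0.0004, 0.0009], [0.0058, -0.0137, 0.8003])
0.1 ([-0.0012, 0.0006, 0.0009], [0.0052, -0.0141, 0.9003])
0 ([-0.0014, 0.0007, 0.0009], [0.0045, -0.0145, 1.0003])
[ 0.12653945 -5.34181094]
```

View pics/z16.png

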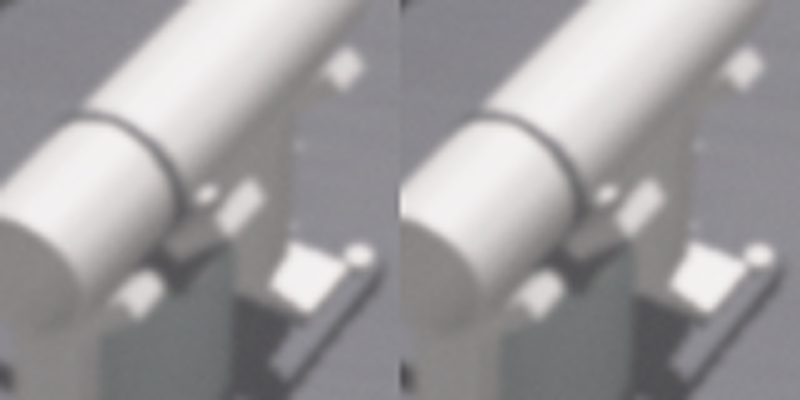

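Request:
arm_command(deltas=[{"delta_pos":[0,0,0],"dr":[0,0,0.04],"grip":0},{"delta_pos":[0,0,0],"dr":[0,0,0.09],"grip":0},{"delta_pos":[0,0,0],"dr":[0,0,0.14],"grip":0},{"delta_pos":[0,0,0],"dr":[0,0,0.19],"grip":0},{"delta_pos":[0,0,0],"dr":[0,0,0.24],"grip":0},{"delta_pos":[0,0,0],"dr":[0,0,0.29],"grip":0},{"delta_pos":[0,0,0],"dr":[0,0,0.34],"grip":0},{"delta_pos":[0,0,0],"dr":[0,0,0.39],"grip":0},{"delta_pos":[0,0,0],"dr":[0,0,0.44],"grip":0},{"delta_pos":[0,0,0],"dr":[0,0,0.49],"grip":0},{"delta_pos":[0,0,0],"dr":[0,0,0.54],"grip":0},{"delta_pos":[0,0,0],"dr":[0,0,0.59],"grip":0},{"delta_pos":[0,0,0],"dr":[0,0,0.64],"grip":0},{"delta_pos":[0,0,0],"dr":[0,0,0.69],"grip":0},{"delta_pos":[0,0,0],"dr":[0,0,0.74],"grip":0},{"delta_pos":[0,0,0],"dr":[0,0,0.79],"grip":0},{"delta_pos":[0,0,0],"dr":[0,0,0.84],"grip":0},{"delta_pos":[0,0,0],"dr":[0,0,0.87],"grip":0},{"delta_pos":[0,0,0],"dr":[0,0,0.9],"grip":0},{"delta_pos":[0,0,0],"dr":[0,0,0.9],"grip":0}], grip_force=110)

```text
clock: 25.3
tool_pos: [0.52, -0.0486, 0.103]
ee_rot: [[0.983, -0.181, 0.015], [-0.181, -0.983, -0.002], [0.015, -0.0, -1.0]]
ft_force: [-1.8, -1.3, 4.9]
grip_width: 0.0054
```

```bash
python3 - <<'E'
from h import *
im=report('s17',ths=(0,-.1)); cal=eyes.get_calibration('wrist'); im=snap('wrist','w17')[:,:,::-1]; cv2.imwrite('pics/w17z.png',cv2.resize(im[100:440,160:480],None,fx=1.7,fy=1.7,interpolation=cv2.INTER_CUBIC))
E
```

```text
t 25.3 bar 0.1008 pos-C [0.0027 0.0003] z 0.103 F [-1.8 -1.3  4.9] M [-0.267  0.376  0.422] w 0.0054
sink ((np.float64(0.9647152888185787), np.float64(52.0)), np.float64(19.213403991438962))
0 ([-0.0006, 0.001, 0.001], [-0.0012, -0.015, 0.1008])
-0.1 ([-0.0006, 0.0012, 0.001], [-0.0019, -0.0149, 0.2008])
```

View pics/w17z.png

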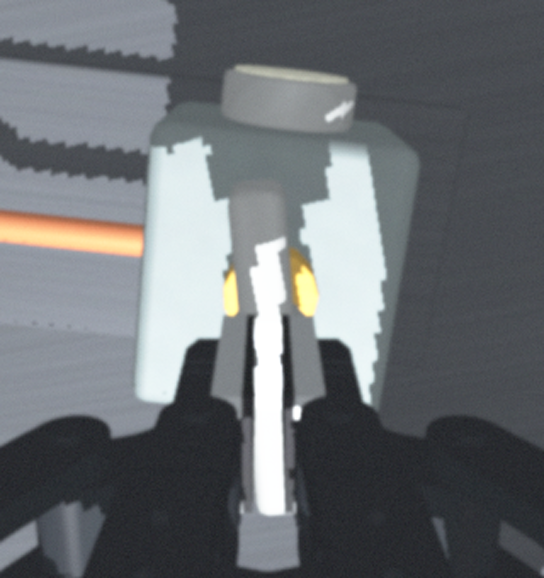

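Request:
arm_command(deltas=[{"delta_pos":[0,0,0],"dr":[0,0,0.03],"grip":0},{"delta_pos":[0,0,0],"dr":[0,0,0.06],"grip":0},{"delta_pos":[0,0,0],"dr":[0,0,0.09],"grip":0},{"delta_pos":[0,0,0],"dr":[0,0,0.12],"grip":0},{"delta_pos":[0,0,0],"dr":[0,0,0.14],"grip":0},{"delta_pos":[0,0,0],"dr":[0,0,0.16],"grip":0},{"delta_pos":[0,0,0],"dr":[0,0,0.16],"grip":0}])

```text
clock: 26.1
tool_pos: [0.52, -0.0488, 0.103]
ee_rot: [[0.942, -0.335, 0.015], [-0.335, -0.942, -0.003], [0.015, -0.003, -1.0]]
ft_force: [-0.7, -1.2, 4.4]
grip_width: 0.0055
```

```bash
cat >> h.py <<'E'
def wz(n):
    im=snap('wrist',n)[:,:,::-1]; cv2.imwrite(f'pics/{n}z.png',cv2.resize(im[180:440,200:440],None,fx=2.2,fy=2.2,interpolation=cv2.INTER_CUBIC))
E
python3 - <<'E'
from h import *
im=report('s18',ths=(-.1,-.2)); wz('w18')
E
```

```text
t 26.1 bar -0.0592 pos-C [0.0027 0.0001] z 0.103 F [-0.7 -1.2  4.4] M [-0.373  0.372  0.455] w 0.0055
sink ((np.float64(0.9646959916241306), np.float64(52.0)), np.float64(19.213403991438962))
-0.1 ([-0.0005, 0.0011, 0.001], [-0.0028, -0.0148, 0.0408])
-0.2 ([-0.0005, 0.0013, 0.001], [-0.0036, -0.0147, 0.1408])
```

View pics/w18z.png

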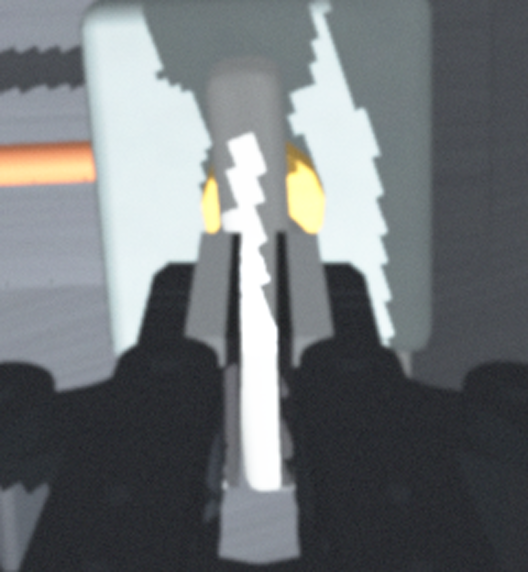

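Request:
arm_command(deltas=[{"delta_pos":[0,0,0],"dr":[0,0,0.02],"grip":0},{"delta_pos":[0,0,0],"dr":[0,0,0.04],"grip":0},{"delta_pos":[0,0,0],"dr":[0,0,0.06],"grip":0},{"delta_pos":[0,0,0],"dr":[0,0,0.08],"grip":0},{"delta_pos":[0,0,0],"dr":[0,0,0.1],"grip":0},{"delta_pos":[0,0,0],"dr":[0,0,0.12],"grip":0},{"delta_pos":[0,0,0],"dr":[0,0,0.14],"grip":0},{"delta_pos":[0,0,0],"dr":[0,0,0.14],"grip":0},{"delta_pos":[0,0,0],"dr":[0,0,0.14],"grip":0}])

```text
clock: 27.1
tool_pos: [0.5199, -0.0489, 0.103]
ee_rot: [[0.886, -0.463, 0.015], [-0.463, -0.887, -0.003], [0.014, -0.004, -1.0]]
ft_force: [-1.4, -2.0, 5.6]
grip_width: 0.0052
```

```bash
python3 - <<'E'
from h import *
im=report('s19',ths=(-.25,)); wz('w19'); print(bot.get_state()['q'][6])
E
```

```text
t 27.1 bar -0.198 pos-C [ 0.0026 -0.    ] z 0.103 F [-1.4 -2.   5.6] M [-0.351  0.411  0.467] w 0.0052
sink ((np.float64(0.9647912228547535), np.float64(52.0)), np.float64(19.213403991438962))
-0.25 ([-0.0004, 0.0013, 0.001], [-0.0047, -0.0143, 0.052])
-2.2177793387347498
```

View pics/w19z.png

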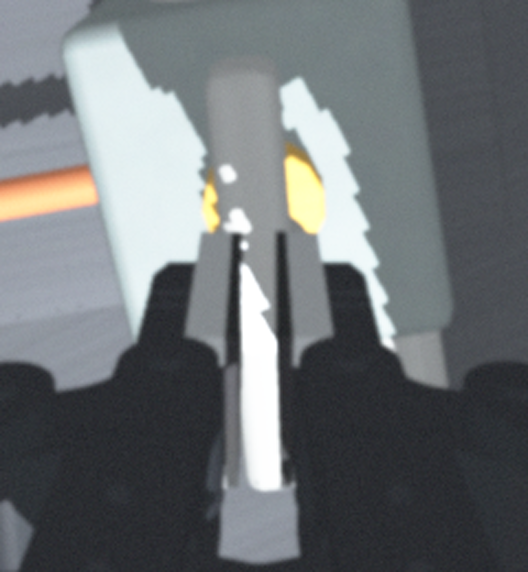

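Request:
arm_command(deltas=[{"delta_pos":[0,0,0],"dr":[0,0,0.02],"grip":0},{"delta_pos":[0,0,0],"dr":[0,0,0.04],"grip":0},{"delta_pos":[0,0,0],"dr":[0,0,0.06],"grip":0},{"delta_pos":[0,0,0],"dr":[0,0,0.06],"grip":0},{"delta_pos":[0,0,0],"dr":[0,0,0.06],"grip":0}])

```text
clock: 27.7
tool_pos: [0.5199, -0.0491, 0.1031]
ee_rot: [[0.857, -0.514, 0.015], [-0.514, -0.858, -0.003], [0.014, -0.005, -1.0]]
ft_force: [-1.5, -1.6, 4.5]
grip_width: 0.0053
```

```bash
python3 - <<'E'
from h import *
im=report('s20'); wz('w20'); print(np.round(bot.get_state()['joint_torque'],3))
for i in range(5):
    eyes.snapshot('side'); s=bot.get_state(); print(np.round(s['moment'],3),np.round(s['joint_torque'][6],3))
E
```

```text
t 27.7 bar -0.2575 pos-C [ 0.0026 -0.0002] z 0.1031 F [-1.5 -1.6  4.5] M [-0.355  0.485  0.59 ] w 0.0053
sink ((np.float64(0.9648542156131334), np.float64(52.0)), np.float64(19.213403991438962))
[ -0.297 -50.401  -2.607 -18.755  -0.702  -0.787  -0.586]
[-0.346  0.412  0.568] -0.585
[-0.314  0.396  0.562] -0.585
[-0.322  0.402  0.605] -0.585
[-0.361  0.481  0.573] -0.585
[-0.371  0.405  0.583] -0.585
```

View pics/w20z.png

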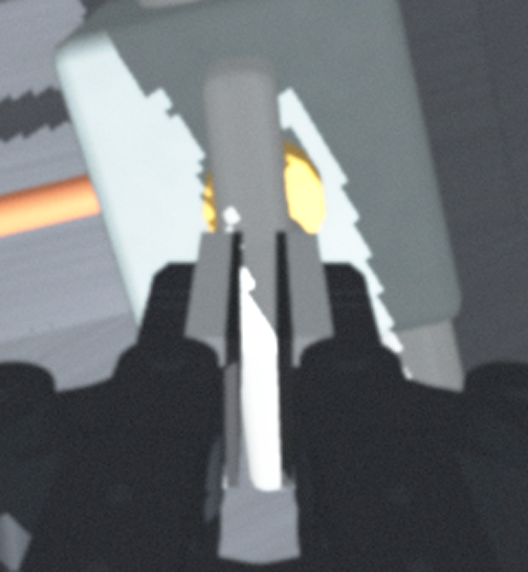

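Request:
arm_command(deltas=[{"delta_pos":[0,0,0],"dr":[0,0,0.02],"grip":0},{"delta_pos":[0,0,0],"dr":[0,0,0.04],"grip":0},{"delta_pos":[0,0,0],"dr":[0,0,0.05],"grip":0},{"delta_pos":[0,0,0],"dr":[0,0,0.05],"grip":0},{"delta_pos":[0,0,0],"dr":[0,0,0.05],"grip":0}])

```text
clock: 28.55
tool_pos: [0.5199, -0.0491, 0.103]
ee_rot: [[0.831, -0.556, 0.015], [-0.556, -0.831, -0.003], [0.014, -0.005, -1.0]]
ft_force: [-2.0, -1.6, 5.2]
grip_width: 0.0055
```

```bash
python3 - <<'E'
from h import *
im=report('s21'); wz('w21'); s=bot.get_state(); print(np.round(s['joint_torque'],3),s['moment'])
E
```

```text
t 28.55 bar -0.3066 pos-C [ 0.0026 -0.0002] z 0.103 F [-2.  -1.6  5.2] M [-0.294  0.435  0.697] w 0.0055
sink ((np.float64(0.9646330481527671), np.float64(52.0)), np.float64(19.213403991438962))
[ -0.157 -50.397  -2.327 -18.768  -0.786  -0.784  -0.706] [-0.29651598  0.44960837  0.70705994]
```

View pics/w21z.png

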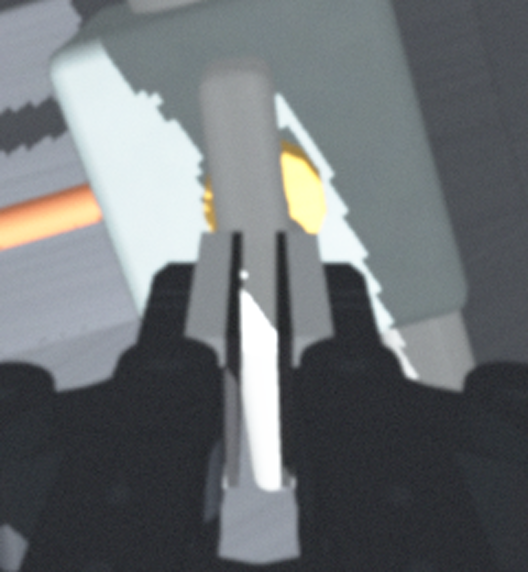

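Request:
arm_command(deltas=[{"delta_pos":[0,0,0],"dr":[0,0,0.02],"grip":0},{"delta_pos":[0,0,0],"dr":[0,0,0.04],"grip":0},{"delta_pos":[0,0,0],"dr":[0,0,0.055],"grip":0},{"delta_pos":[0,0,0],"dr":[0,0,0.055],"grip":0},{"delta_pos":[0,0,0],"dr":[0,0,0.055],"grip":0}])

```text
clock: 29.15
tool_pos: [0.5198, -0.0492, 0.103]
ee_rot: [[0.8, -0.6, 0.015], [-0.6, -0.8, -0.004], [0.014, -0.006, -1.0]]
ft_force: [-1.3, -2.4, 6.0]
grip_width: 0.0056
```

```bash
python3 - <<'E'
from h import *
im=report('s22',ths=(-.1,)); wz('w22'); s=bot.get_state(); print(np.round(s['joint_torque'],3),s['moment'])
E
```

```text
t 29.15 bar -0.3604 pos-C [ 0.0025 -0.0003] z 0.103 F [-1.3 -2.4  6. ] M [-0.366  0.454  0.799] w 0.0056
sink ((np.float64(0.9647465982422386), np.float64(52.0)), np.float64(19.213403991438962))
-0.1 ([-0.0003, 0.0007, 0.001], [-0.0038, -0.0145, -0.2604])
[ -0.101 -50.479  -2.113 -18.818  -0.896  -0.799  -0.819] [-0.36801315  0.45019444  0.82050094]
```

View pics/w22z.png

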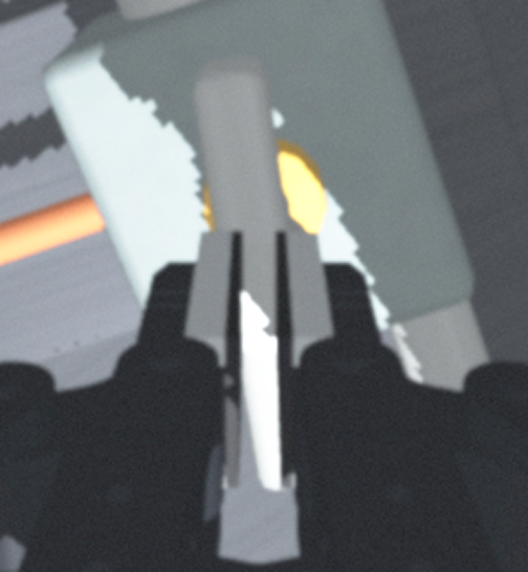

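Request:
arm_command(deltas=[{"delta_pos":[0,0,0],"dr":[0,0,-0.04],"grip":0},{"delta_pos":[0,0,0],"dr":[0,0,-0.08],"grip":0},{"delta_pos":[0,0,0],"dr":[0,0,-0.12],"grip":0},{"delta_pos":[0,0,0],"dr":[0,0,-0.16],"grip":0},{"delta_pos":[0,0,0],"dr":[0,0,-0.2],"grip":0},{"delta_pos":[0,0,0],"dr":[0,0,-0.23],"grip":0},{"delta_pos":[0,0,0],"dr":[0,0,-0.25],"grip":0},{"delta_pos":[0,0,0],"dr":[0,0,-0.25],"grip":0}])

```text
clock: 30.05
tool_pos: [0.5199, -0.0492, 0.103]
ee_rot: [[0.924, -0.383, 0.015], [-0.383, -0.924, -0.004], [0.015, -0.002, -1.0]]
ft_force: [-1.2, -1.2, 5.0]
grip_width: 0.0056
```

```bash
python3 - <<'E'
from h import *
im=report('s23'); wz('w23'); s=bot.get_state(); print(np.round(s['joint_torque'],3),s['moment'])
E
```

```text
t 30.05 bar -0.1103 pos-C [ 0.0026 -0.0003] z 0.103 F [-1.2 -1.2  5. ] M [-0.179  0.328  0.209] w 0.0056
sink ((np.float64(0.9648408788097882), np.float64(52.0)), np.float64(19.213403991438962))
[ -0.118 -50.605  -2.962 -18.604  -0.219  -0.586  -0.192] [-0.14173799  0.33507742  0.26065379]
```

View pics/w23z.png

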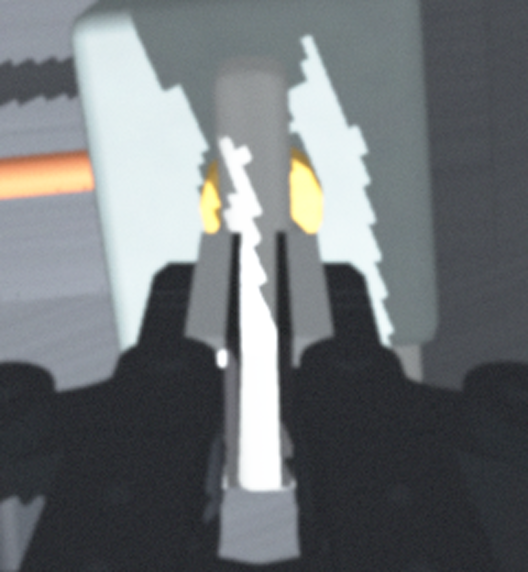

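Request:
arm_command(deltas=[{"delta_pos":[0,0,0],"dr":[0,0,-0.02],"grip":0},{"delta_pos":[0,0,0],"dr":[0,0,-0.02],"grip":0},{"delta_pos":[0,0,0],"dr":[0,0,-0.02],"grip":20},{"delta_pos":[0,0,0],"dr":[0,0,-0.02],"grip":45},{"delta_pos":[0,0,0],"dr":[0,0,-0.02],"grip":60},{"delta_pos":[0,0,0],"dr":[0,0,-0.02],"grip":60}], grip_force=20)

```text
clock: 30.75
tool_pos: [0.5199, -0.0491, 0.1029]
ee_rot: [[0.931, -0.365, 0.015], [-0.365, -0.931, -0.003], [0.015, -0.002, -1.0]]
ft_force: [-0.4, 0.1, -0.9]
grip_width: 0.0511
```

```bash
python3 - <<'E'
from h import *
im=report('s24'); wz('w24'); s=bot.get_state(); print(np.round(s['joint_torque'],3),s['moment'])
E
```

```text
t 30.75 bar -0.0912 pos-C [ 0.0026 -0.0002] z 0.1029 F [-0.4  0.1 -0.9] M [-0.007 -0.011  0.027] w 0.0511
sink ((np.float64(0.9649535560651784), np.float64(52.0)), np.float64(19.213403991438962))
[-3.0000e-03 -5.2805e+01 -3.0090e+00 -1.8947e+01  3.2000e-02 -7.8000e-02
 -2.0000e-03] [ 0.00278896  0.00605899 -0.03018282]
```

View pics/w24z.png

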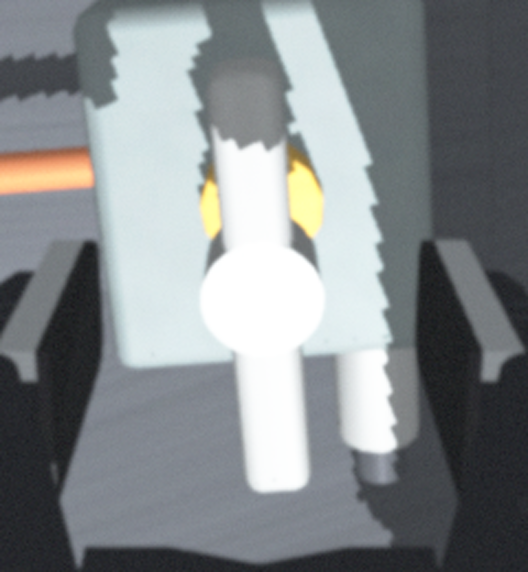

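```bash
python3 - <<'E'
from h import *
s=bot.get_state(); cal=eyes.get_calibration('wrist')
im=cv2.imread('pics/w24.png'); g=cv2.cvtColor(im,cv2.COLOR_BGR2GRAY).astype(int)
for v in (218,230,245,255,350,360,370,380,390): print(v,g[v,285:350].tolist())
for z in (.126,):
    a=atz('wrist',200+247/2.2,180+75/2.2,z,cal); b=atz('wrist',200+278/2.2,180+488/2.2,z,cal); d=a-b
    print(a,b,np.linalg.norm(d),np.arctan2(d[1],d[0]),'tool',yaw(s),'c',(a+b)/2)
E
```

```text
218 [220, 206, 170, 130, 113, 112, 109, 109, 110, 114, 118, 129, 134, 133, 136, 135, 137, 138, 134, 136, 135, 136, 133, 134, 132, 137, 137, 138, 138, 137, 140, 138, 137, 137, 139, 136, 134, 134, 134, 127, 125, 123, 117, 112, 110, 115, 132, 174, 209, 222, 224, 227, 226, 226, 226, 229, 227, 228, 228, 230, 229, 227, 228, 229, 228]
230 [222, 218, 214, 196, 172, 151, 129, 117, 110, 113, 122, 128, 129, 133, 134, 136, 137, 136, 140, 138, 139, 136, 139, 139, 136, 136, 137, 137, 136, 138, 137, 139, 141, 141, 141, 139, 139, 138, 136, 132, 131, 127, 124, 114, 115, 112, 127, 165, 208, 223, 227, 229, 227, 227, 229, 227, 229, 227, 228, 228, 227, 227, 227, 228, 228]
245 [224, 226, 224, 226, 226, 224, 226, 222, 210, 175, 139, 151, 186, 218, 230, 233, 236, 240, 246, 249, 248, 235, 194, 152, 140, 139, 146, 153, 173, 195, 220, 227, 234, 228, 193, 151, 141, 140, 144, 148, 158, 170, 186, 189, 167, 136, 118, 111, 113, 112, 111, 114, 129, 167, 211, 227, 230, 229, 229, 230, 230, 229, 229, 229, 228]
255 [226, 226, 226, 221, 206, 169, 130, 115, 112, 113, 114, 123, 151, 187, 218, 230, 238, 243, 247, 250, 251, 
[... 1350 characters left out ...]
227, 235, 243, 247, 250, 252, 252, 253, 253, 253, 253, 253, 253, 253, 254, 254, 254, 254, 254, 254, 254, 254, 252, 248, 242, 231, 216, 187, 154, 134, 132, 132, 134, 134, 134, 130, 132, 136]
390 [134, 134, 133, 130, 135, 135, 138, 131, 134, 136, 135, 134, 135, 135, 136, 136, 138, 133, 133, 138, 135, 135, 137, 136, 137, 150, 178, 211, 227, 237, 243, 248, 250, 252, 252, 253, 253, 253, 253, 253, 253, 254, 254, 254, 254, 254, 254, 254, 254, 254, 252, 248, 241, 231, 211, 179, 149, 136, 136, 133, 133, 133, 131, 138, 134]
[ 0.5527913  -0.06069168  0.126     ] [ 0.48205233 -0.03850793  0.126     ] 0.07413581941452008 -0.3038867351705791 tool -0.3740595984599534 c [ 0.51742182 -0.0495998   0.126     ]
```

Request:
arm_command(deltas=[{"delta_pos":[0,0,-0.015],"dr":[0,0,0],"grip":60},{"delta_pos":[0,0,-0.04],"dr":[0,0,0],"grip":60},{"delta_pos":[0,0,-0.08],"dr":[0,0,0],"grip":60},{"delta_pos":[0,0,-0.12],"dr":[0,0,0],"grip":60},{"delta_pos":[0,0,-0.16],"dr":[0,0,0],"grip":60},{"delta_pos":[0,0,-0.18],"dr":[0,0,0],"grip":60},{"delta_pos":[0,0,-0.18],"dr":[0,0,0],"grip":60},{"delta_pos":[0,0,-0.18],"dr":[0,0,0],"grip":60}])

```text
clock: 31.65
tool_pos: [0.5171, -0.0485, 0.2828]
ee_rot: [[0.931, -0.365, 0.015], [-0.365, -0.931, -0.004], [0.015, -0.002, -1.0]]
ft_force: [-0.1, -0.9, -0.5]
grip_width: 0.051
```

```bash
python3 - <<'E'
from h import *
im=report('s25'); snap('wrist','w25')
a=im[180:320,250:400,::-1]; b=cv2.imread('pics/w25.png')[100:330,200:430]
cv2.imwrite('pics/z25.png',cv2.hconcat([cv2.resize(a,(400,373)),cv2.resize(b,(373,373))]))
E
```

```text
t 31.65 bar -0.0912 pos-C [-0.0002  0.0004] z 0.2828 F [-0.1 -0.9 -0.5] M [0.008 0.013 0.017] w 0.051
sink ((np.float64(0.9648393793938996), np.float64(52.0)), np.float64(19.213403991438962))
```

View pics/z25.png

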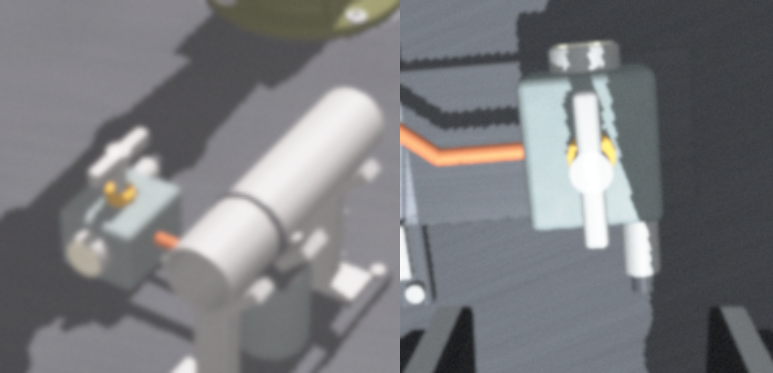

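```bash
python3 - <<'E'
from h import *
cal=eyes.get_calibration('wrist'); s=bot.get_state(); print(s['clock'])
def fit(n,u0,u1,rows):
    g=cv2.cvtColor(cv2.imread(n),cv2.COLOR_BGR2GRAY).astype(float); P=[]
    for v in rows:
        r=g[v]; idx=[u for u in range(u0,u1) if r[u]>236]
        P.append((v,idx[0],idx[-1])) if idx else 0
    return P
P=fit('pics/w25.png',300,335,range(150,252,6)); print(P)
b=[(v,(l+r)/2) for v,l,r in P if r-l<20]
p=np.polyfit(*zip(*b),1)
X=[atz('wrist',np.polyval(p,v),v,.126,cal) for v in (160,245)]; d=X[0]-X[1]; print('bar yaw',np.arctan2(d[1],d[0]))
E
```

```text
31.75
[(162, 309, 318), (168, 310, 319), (174, 310, 320), (180, 311, 320), (186, 311, 320), (192, 312, 329), (198, 309, 326), (204, 305, 330), (210, 305, 330), (216, 309, 325), (222, 314, 324), (228, 315, 324), (234, 315, 325), (240, 316, 325), (246, 316, 326)]
bar yaw -0.29584126545525413
```

```bash
python3 - <<'E'
from h import *
print(bot.hand_in()); print(bot.get_state()['clock'])
E
```

```text
the job is handed in; nothing more can be done
None
the job is handed in; nothing more can be done
```

The tube is down in both vee blocks, the empty ram is all the way down and the valve is shut. I handed the job in at about 32 s. No verdict was reported, so what follows is what my own checks showed.

- **Lowering the tube:** I opened the valve in small steps with a camera check after each. The tube began to sink with the bar turned about 0.59 rad and came down at about 11 mm/s. The camera measured 50 to 52 mm of drop against the 50 mm expected.
- **Empty ram:** I then opened on slowly, at 0.04 rad/s, to 1.00 rad. The saddle came down by about 15 mm in the pictures and did not move further in the next one. I did not measure its speed. From the stated slope I expected at most about 20 mm/s.
- **Closing and release:** I nipped the valve up to 0.80–0.82 N m by both the wrist sensor and the last joint's torque. I wound the bar back before letting go, so it would not spring. Side forces on the stem stayed under about 3 N each time I checked.
- **Last look:** The bar stood free at -0.296 rad in the world, against about -0.28 rad at the start, so no further open than it began. The gripper was well above it, and the wrist force and moment readings were near zero. I saw nothing knocked over, but I did not measure the bystanders' positions at the end.

Three readings disagreed:
- **Turning torque:** While opening, the wrist sensor mostly showed well under the 0.25 N m of friction. While closing it showed about 0.42–0.47 N m.
- **Finger opening:** It read 5–7 mm on the 12 mm bar at the higher grip forces.
- **Twist at the peak:** A rough estimate from the bar's angle in the pictures came out at up to -0.26 rad, while the torque gave -0.2. Both are inside the -0.3 limit.

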